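# Clamp the batch pot and tip its bolts into the inspection tray

### The arm

A 6-joint arm with a two-finger parallel gripper is mounted at the origin on a cart in front of the work surface, level with it; the furniture and walls round the work are solid. World frame = base frame: x ahead of the robot, y to its left, z up, the work surface at z = 0. Lengths are in m, angles in rad, forces in N, time in s.
With the tool pointing down it reaches from about 0.25 to 0.725 m from the base axis. Payload 4 kg.
Tool frame: the origin (TCP) lies where the fingers leave the gripper's body, on its centre line; the fingertips stand 73 mm ahead of it and the grasp point (between the pads) lies 54 mm ahead of it (bot.tip_reach is the z of the fingertips in the tool frame, in m); z points along the fingers, x is the direction in which the jaws open and shut, and the axes are right-handed (so a half turn about z gives the same grasp; the last joint's range is limited). The gripper opens to 85 mm and grips with 20 to 120 N. Pads are 22 mm wide; open, the fingers measure 114 mm over their backs; the gripper's body (76 mm by 85 mm) begins 54 mm behind the grasp point. The pads swing forward as they close: fully open they stand 13 mm farther back than shut.
Start: joints at [-1.178, 0.241, 0.005, 1.335, 0, 1.571], TCP at [0.191, -0.462, 0.304] pointing down, gripper open.
Joint ranges: [-2.72, 2.72], [-1.05, 1.87], [-1.09, 1.28], [-1.99, 2.15], [-1.42, 1.44], [-3.14, 3.14]. Speed limits (rad/s): [2.79, 2.79, 3.14, 3.14, 3.14, 3.14].

### API

Orientations are given as a unit quaternion [x, y, z, w].
In Python, from workcell import bot, vision, job_done gives the robot as it stands.
- The arm moves only by the tool drive_tool, never from a script. Its argument "steps" is one flat list of numbers, 7 for each row, row after row: the shift along the tool's x, y, z in m, then the turn, a rotation vector about the tool's x, y, z in degrees, then the closure, from -1 (fully open) to 1 (shut). A call has 1 to 8 rows; each row shifts and turns the commanded pose from where the row before left it, along the tool's axes as they then stand; what a row does not reach is not made up. A row lasts 1/12 s, in which the tool goes at most 41.7 mm and 7.16 degrees, less where a joint would pass 70% of its speed; a pose out of reach is approached as far as the arm can. A call is refused whole if a number of a shift passes 0.0417 or a number of a turn 7.16, either way. A call with a gripper value outside its range is refused whole. The fingers move at their own pace and stop on an object; the grip force is fixed at half the most. Time passes only in rows, so rows that do not move let the fingers close. It gives the time, the measured TCP pose, the force and the opening at its end, in the units of the state.
- bot.get_obs(): the state, without advancing time (a new reading comes with each control period).
- vision.camera(name): name is "scene" or "top" or "wrist"; returns (picture, depth): 384x512x3 uint8, red, green, blue; 384x512 float32, m along the optical axis (not along the pixel's ray), 0 where there is no reading.
- vision.camera_model(name): a dict with "mtx" (3x3 intrinsics, pixels), "rvec" (rotation vector, rad) and "tvec" (3), from world to camera coordinates, as OpenCV has them. Camera axes: x right, y down, z forward; pixel columns grow to the right and rows downward; lengths in m; the calibration is good to about 2 mm. The wrist camera is an equidistant fisheye: a pixel r from the principal point sees the ray r / f radians off the axis. A picture is of the moment at which its call begins: read the wrist's pose just before it. camera_model takes no time and is no camera call; for the wrist camera it gives the pose at the moment of the call.
- job_done(): hands the job in, once; it reports no verdict.
The state is a dict: "clock": time; "joint_pos": joint angles; "joint_vel": joint speeds; "tau": joint torques, N m; "eef_pos": TCP position; "tool_rot": TCP orientation; "ft_force": force on the tool from outside, world axes, zero at the start; "ft_torque": the same for the moment, N m; "grip_width": finger opening in m.
Only numpy, scipy, OpenCV 4.12 (cv2) and the standard library are available. Lean on these libraries where they do the work, as an engineer would, in place of code of your own. Each camera call takes 0.05 s, during which the arm holds its last target.

### The job

The batch pot only hangs loose in the blue tipping cradle: wind the cradle's black wing screw down, clockwise seen from above, until its rubber foot touches the pot's lug, then give it a further quarter turn, no more, so that the pot cannot shift when it is tipped. Then swing the lever over to tip all four bolts into the grey tray below and lower the cradle gently, not letting it drop, back onto its rests. Leave the pot clamped, and the stamp and the oil bottle where they are.

Things in the scene. Friction and masses are not known exactly. Their poses are not given: they have to be found in the camera images.
- stand: Grey pivot stand, fixed: two feet rails along y, uprights 196 mm high at x = -94 and +94 mm, rest posts at y = -128 mm. Origin on the worktop straight below the middle of the pivot axis. Its x axis is parallel to the pivot axis and points away from the robot (within 0.25 rad), y left to where the tray sticks out, z up. Lever on its front (-x) side, clamp screw on its right (-y) side.
- pivot (a point): Middle of the cradle's pivot axis, 170 mm above the worktop, over the stand's origin. Its x axis is the pivot axis. At cradle angle a the lever handle's middle is, from here, in the stand's axes, at x = -154 mm, y = 150 mm * sin(a - 1.187), z = 150 mm * cos(a - 1.187).
- cradle (a joint): Angle of the blue cradle about the pivot axis, rad: 0 = level on its rests; grows as it tips left (the handle goes up, over and down to the left); stop at 2.4. Bolts slide out between about 1.8 and 2.3. Light friction; balances at about 1.5 (empty) to 1.65 (loaded): let go below that it falls back hard, beyond it falls over to the stop and stays. About 8 N at the handle to start it.
- lever_handle (a point): Middle of the lever's round black sleeve handle, 56 mm long, 20 mm thick, lying along the pivot axis and sticking out to the front of the lever; it spins freely on its pin. At rest it is right of the pivot, 226 mm above the worktop; at the top of its arc 320 mm; at the stop left, 222 mm. It can be pinched from above, fingers closing along the stand's y, and carried along the arc tool down.
- clamp_knob_grip (a point): Centre of the black wing knob of the clamp screw, 134 mm right of the pivot, 310 to 316 mm above the worktop at first: bar 48 mm long (point's x), 14 mm thick (y), 26 mm high; round hub below. Clockwise from above it screws down 20 mm a turn (3.2 mm a radian); 0.15 N m to turn, 0.3 a quarter turn past contact; stays where left. Clamp arm under it reaches 276 mm: keep fingertips above that.
- clamp_foot (a joint): How far the sprung rubber foot (24 mm wide) under the clamp screw is pushed up against its spring, m: 0 while it hangs clear of the pot's lug; after contact it grows 3.2 mm a radian of screw, 5 mm at a quarter turn, when it presses with about 45 N. End of travel 12 mm. At the start the foot hangs 2 to 9 mm above the lug (0.1 to 0.43 turn), a different gap each time.
- pot_mouth (a point): Centre of the mouth of the steel pot, an open tub 100 mm (x) by 120 mm (y) outside, 90 mm deep, walls 4 mm, hanging in the cradle by a rim flange 16 mm wide; a lug on the right of the rim lies under the clamp foot, two hooks of the cradle reach over the left of the rim.
- nest (a point): Point of the cradle where the pot's mouth centre belongs; it tips with the cradle.
- tray_floor (a point): Centre of the inner floor of the grey plastic tray, 4 mm above the worktop; tray 146 mm (x) by 215 mm (y), walls 4 mm thick, 52 mm high. It stands fixed on the worktop between the stand's rails, under the pivot and out to the left, in the right place.
- bolt_1_mid (a point): Mid-length of loose dark steel hex bolt 1 of 4: 70 mm long along its x axis, shank 16 mm, head 24 mm across flats and 10 mm thick; 70 to 140 g. At the start it lies on the floor of the pot.
- bolt_2_mid (a point): Mid-length of loose dark steel hex bolt 2 of 4: 70 mm long along its x axis, shank 16 mm, head 24 mm across flats and 10 mm thick; 70 to 140 g. At the start it lies on the floor of the pot.
- bolt_3_mid (a point): Mid-length of loose dark steel hex bolt 3 of 4: 70 mm long along its x axis, shank 16 mm, head 24 mm across flats and 10 mm thick; 70 to 140 g. At the start it lies on the floor of the pot.
- bolt_4_mid (a point): Mid-length of loose dark steel hex bolt 4 of 4: 70 mm long along its x axis, shank 16 mm, head 24 mm across flats and 10 mm thick; 70 to 140 g. At the start it lies on the floor of the pot.
- stamp: Bystander: small hand stamp with wooden grip, 62 mm high, on the worktop to the left; leave alone.
- bottle_oil: Bystander: oil bottle, 32 mm wide and 77 mm high, standing to the right behind; leave alone.
There are look-alikes about, which are no part of the job. Leave any turquoise look-alike of the part that bears bolt_1_mid alone.

How it is judged:
By the outcome, as a careful person would: the job done as asked, in the order asked, and still so for the second after the job is handed in, with the robot touching nothing.
It also fails if it takes over 72 s, if anything falls off the work surface, if the arm or the gripper's body presses on something with over 40 N, if the wrist force passes 120 N, or if a joint passes its speed limit or range.

## Working session

There is one attempt and no reset: what is moved stays moved. The work goes in short steps, Python scripts to look and compute and a tool call to move; the robot and the scene stay as the last step left them, time stands still between calls to the robot, and variables do not carry over. Pictures are saved under pics/ and viewed, and the job is handed in when it is done.

Besides the shell and the picture viewer there is one more tool, called by a JSON object that holds its "api" and its "payload". drive_tool: Moves the arm, as the interface text tells. Its arguments: {"type":"object","properties":{"steps":{"type":"array"}},"required":["steps"]}

```bash
ls; mkdir -p pics; python3 - <<'E'
from workcell import bot, vision
import cv2, numpy as np
o=bot.get_obs(); print(o)
for n in ("scene","top"):
    p,d=vision.camera(n); cv2.imwrite(f"pics/{n}0.png",p[:,:,::-1]); np.save(f"pics/{n}0.npy",d); np.save(f"pics/{n}0p.npy",p)
    m=vision.camera_model(n); print(n,m)
E
```

```text
pics
{'clock': 0.0, 'joint_pos': array([-1.17801394e+00,  2.41397803e-01,  3.68561319e-03,  1.33523288e+00,
       -9.86366630e-06,  1.57081935e+00]), 'joint_vel': array([ 1.77767491e-03,  4.42812351e-04, -1.86084704e-04, -3.70059004e-05,
        1.02370413e-04,  1.22460002e-04]), 'tau': array([-1.58892159e-03, -3.72318685e+01,  2.52406687e+01,  1.70149805e-02,
       -3.36016501e-05,  9.14200513e-06]), 'eef_pos': array([ 0.19118346, -0.46145492,  0.30300567]), 'tool_rot': array([ 8.31485883e-01, -5.55544843e-01, -8.96080441e-04, -5.92741651e-04]), 'ft_force': array([ 1.00049772, -0.33673417,  0.19359808]), 'ft_torque': array([-0.03425418, -0.0079607 ,  0.02389333]), 'grip_width': 0.08589386561838558}
scene {'mtx': array([[387.47399191,   0.        , 256.3135694 ],
       [  0.        , 387.47399191, 188.47207569],
       [  0.        ,   0.        ,   1.        ]]), 'rvec': array([ 1.18991017, -2.09834722,  1.13531622]), 'tvec': array([0.32088579, 0.4057331 , 1.19512878])}
top {'mtx': array([[438.72041993,   0.        , 256.77810206],
       [  0.        , 438.72041993, 190.15137954],
       [  0.        ,   0.        ,   1.        ]]), 'rvec': array([ 2.13192238, -2.18012722,  0.18223551]), 'tvec': array([0.02617997, 0.54917802, 1.40146025])}
```

View pics/scene0.png

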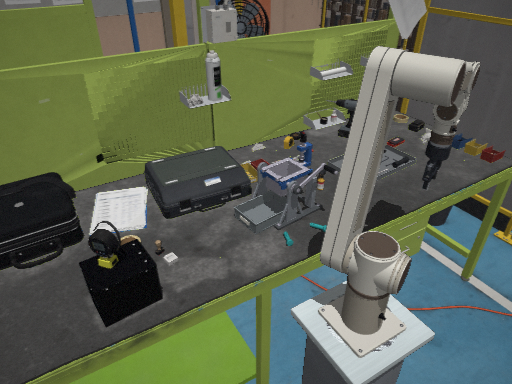

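View pics/top0.png

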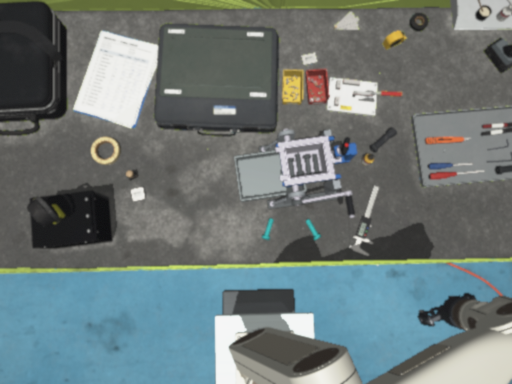

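```bash
cat > h.py <<'E'
import numpy as np, cv2
from workcell import bot, vision
from scipy.spatial.transform import Rotation as R
def load(n): return np.load(f"pics/{n}p.npy"),np.load(f"pics/{n}.npy")
def pts(n,d):
    m=vision.camera_model(n);K=m['mtx'];Rm=cv2.Rodrigues(m['rvec'])[0]
    v,u=np.mgrid[0:d.shape[0],0:d.shape[1]]
    c=np.stack([(u-K[0,2])/K[0,0]*d,(v-K[1,2])/K[1,1]*d,d],-1)
    return (c-m['tvec'])@Rm
def ray(n,u,v,z):
    m=vision.camera_model(n);K=m['mtx'];Rm=cv2.Rodrigues(m['rvec'])[0]
    o=-Rm.T@m['tvec'];r=Rm.T@np.array([(u-K[0,2])/K[0,0],(v-K[1,2])/K[1,1],1]);return o+r*(z-o[2])/r[2]
def proj(n,P):
    m=vision.camera_model(n);return cv2.projectPoints(np.float64(P).reshape(-1,1,3),m['rvec'],m['tvec'],m['mtx'],None)[0].reshape(-1,2)
E
python3 - <<'E'
from h import *
p,d=load('top0');c=p[120:220,225:375];cv2.imwrite('pics/tc.png',cv2.resize(c[:,:,::-1],(750,500),interpolation=2))
P=pts('top',d)
np.set_printoptions(precision=3,suppress=True)
for u,v in[(250,175),(305,160),(345,148),(347,205),(130,174),(367,155),(240,195),(268,229)]: print(u,v,P[v,u])
p,d=load('scene0');c=p[130:240,225:345];cv2.imwrite('pics/sc.png',cv2.resize(c[:,:,::-1],(654,600),interpolation=2))
E
```

```text
250 175 [0.606 0.035 0.009]
305 160 [ 0.63  -0.138  0.121]
345 148 [ 0.617 -0.218  0.327]
347 205 [ 0.473 -0.236  0.233]
130 174 [0.609 0.425 0.053]
367 155 [ 0.658 -0.354  0.052]
240 195 [0.534 0.069 0.043]
268 229 [ 0.423 -0.021  0.017]
```

View pics/tc.png

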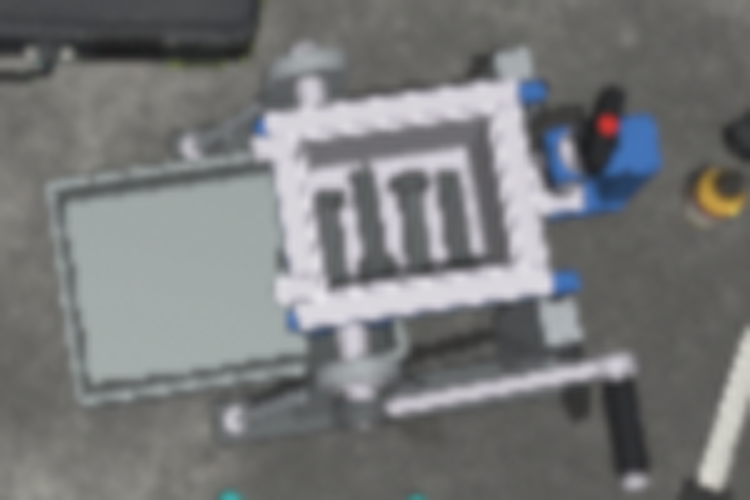

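View pics/sc.png

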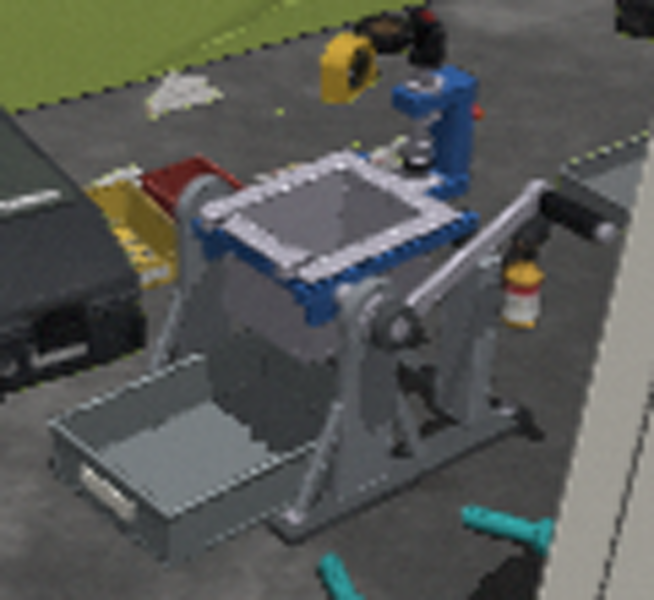

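```bash
python3 - <<'E'
from h import *
np.set_printoptions(precision=4,suppress=True)
C=lambda x,y:(225+(x+.5)/5-.5,120+(y+.5)/5-.5)
def w(x,y,z): return ray('top',*C(x,y),z)
a=w(48,187,.052);b=w(85,402,.052);print('tray',a,b,np.degrees(np.arctan2(*(a-b)[[0,1]])))
h0=w(618,375,.226);h1=w(637,482,.226);print('handle',h0,h1)
k=w(605,128,.318);print('knob',k)
for q in[(265,115),(525,85),(555,290),(297,330)]: print('rim',w(*q,.2))
m=vision.camera_model('wrist');print(m)
E
```

```text
tray [0.6596 0.0859 0.052 ] [0.5166 0.0642 0.052 ] 81.39634103526635
handle [ 0.504  -0.2431  0.226 ] [ 0.4424 -0.2507  0.226 ]
knob [ 0.6264 -0.2217  0.318 ]
rim [ 0.6674 -0.0473  0.2   ]
rim [ 0.6829 -0.2031  0.2   ]
rim [ 0.5586 -0.2148  0.2   ]
rim [ 0.5379 -0.0621  0.2   ]
{'mtx': array([[297.3186,   0.    , 252.8185],
       [  0.    , 297.3186, 193.03  ],
       [  0.    ,   0.    ,   1.    ]]), 'rvec': array([-2.3858,  1.5916,  0.2575]), 'tvec': array([-0.4993, -0.0416,  0.3798])}
```

{"api": "drive_tool", "payload": {"steps": [-0.0034, -0.0308, -0.0092, 0, 0, 0, -1, -0.0034, -0.0308, -0.0092, 0, 0, 0, -1, -0.0034, -0.0308, -0.0092, 0, 0, 0, -1, -0.0034, -0.0308, -0.0092, 0, 0, 0, -1, -0.0034, -0.0308, -0.0092, 0, 0, 0, -1, -0.0034, -0.0308, -0.0092, 0, 0, 0, -1, -0.0034, -0.0308, -0.0092, 0, 0, 0, -1, -0.0034, -0.0308, -0.0092, 0, 0, 0, -1]}}

```text
clock: 0.77
eef_pos: [0.4096, -0.3414, 0.3775]
tool_rot: [0.832, -0.556, -0.0, -0.0]
ft_force: [0.9, 0.4, -0.3]
grip_width: 0.0849
```

```bash
python3 - <<'E'
from h import *
np.set_printoptions(precision=4,suppress=True)
o=bot.get_obs();print(o['clock'],o['eef_pos'],o['joint_pos'],o['tool_rot'])
m=vision.camera_model('wrist');Rm=cv2.Rodrigues(m['rvec'])[0];print('cam',-Rm.T@m['tvec'],'axes',Rm)
T=R.from_quat(o['tool_rot']);print('cam in tool',T.inv().apply(-Rm.T@m['tvec']-o['eef_pos']),'fwd',T.inv().apply(Rm[2]),'right',T.inv().apply(Rm[0]))
p,d=vision.camera('wrist');cv2.imwrite('pics/w1.png',p[:,:,::-1])
E
```

```text
0.7667 [ 0.4096 -0.3414  0.3775] [-0.6947  0.2922  0.2634  1.5429 -0.0001  2.054 ] [ 0.8315 -0.5555 -0.0005 -0.    ]
cam [ 0.4833 -0.3114  0.447 ] axes [[ 0.3837 -0.9235 -0.0014]
 [-0.8771 -0.3649  0.3124]
 [-0.289  -0.1186 -0.95  ]]
cam in tool [ 0.0004 -0.0795 -0.0695] fwd [-0.0002  0.3119  0.9501] right [ 1.     -0.001   0.0006]
```

View pics/w1.png

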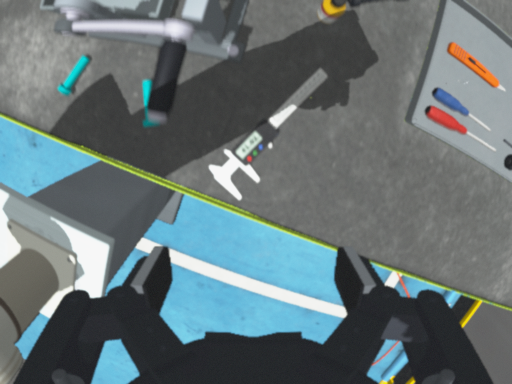

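{"api": "drive_tool", "payload": {"steps": [0, 0, -0.01, 0, 0, -7.1, -1, 0, 0, -0.01, 0, 0, -7.1, -1, 0, 0, 0, 0, 0, -7.1, -1, 0, 0, 0, 0, 0, -7.1, -1, 0, 0, 0, 0, 0, -7.1, -1, 0, 0, 0, 0, 0, -7.1, -1, 0, 0, 0, 0, 0, -7.1, -1, 0, 0, 0, 0, 0, -7.1, -1]}}

```text
clock: 1.48
eef_pos: [0.4083, -0.3425, 0.3969]
tool_rot: [0.996, -0.09, -0.001, -0.0]
ft_force: [0.2, -0.6, -0.4]
grip_width: 0.0859
```

{"api": "drive_tool", "payload": {"steps": [0, 0, 0, 0, 0, -7.1, -1, 0, 0, 0, 0, 0, -7.1, -1, 0, 0, 0, 0, 0, -7.1, -1, 0, 0, 0, 0, 0, -7.1, -1, 0, 0, 0, 0, 0, -7.1, -1, 0, 0, 0, 0, 0, -7.1, -1, 0, 0, 0, 0, 0, -7.1, -1, 0, 0, 0, 0, 0, -7.1, -1]}}

```text
clock: 2.15
eef_pos: [0.4083, -0.3425, 0.3969]
tool_rot: [0.919, 0.394, -0.0, -0.001]
ft_force: [-0.1, -0.2, 0.6]
grip_width: 0.0855
```

{"api": "drive_tool", "payload": {"steps": [0.035, 0, 0, 0, 0, -7.1, -1, 0.035, 0, 0, 0, 0, -7.1, -1, 0.035, 0, 0, 0, 0, -7.1, -1, 0.035, 0, 0, 0, 0, -7.1, -1, 0, 0, 0, 0, 0, 0, -1]}}

```text
clock: 2.57
eef_pos: [0.4864, -0.2218, 0.3968]
tool_rot: [0.793, 0.609, 0.001, -0.001]
ft_force: [-0.6, 0.0, 0.2]
grip_width: 0.085
```

```bash
python3 - <<'E'
from h import *
np.set_printoptions(precision=4,suppress=True)
o=bot.get_obs();print(o['clock'],o['eef_pos'],o['joint_pos'],o['tool_rot'],o['ft_torque'])
m=vision.camera_model('wrist');Rm=cv2.Rodrigues(m['rvec'])[0];print('cam',-Rm.T@m['tvec'])
p,d=vision.camera('wrist');cv2.imwrite('pics/w2.png',p[:,:,::-1]);np.savez('pics/w2.npz',p=p,d=d,**m)
E
```

```text
2.5667 [ 0.4864 -0.2218  0.3968] [-0.429   0.2963  0.3182  1.5944  0.0027 -0.1688] [ 0.7929  0.6094  0.0008 -0.0014] [-0.0275  0.0097  0.0026]
cam [ 0.4095 -0.202   0.4664]
```

View pics/w2.png

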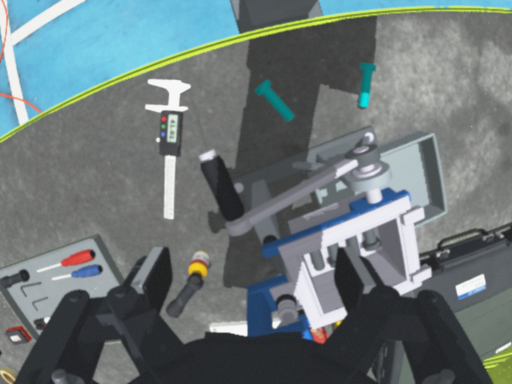

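{"api": "drive_tool", "payload": {"steps": [0.036, 0, 0.015, 0, 0, 0, -1, 0, 0, 0, -6.5, 0, 0, -1, 0, 0, 0, -6.5, 0, 0, -1, 0, 0, 0, -6.5, 0, 0, -1, 0, 0, 0, -6.5, 0, 0, -1, 0, 0, 0, -6.5, 0, 0, -1, 0, 0, 0, -6.5, 0, 0, -1, 0, 0, 0, -6.5, 0, 0, -1]}}

```text
clock: 3.28
eef_pos: [0.4931, -0.1927, 0.3832]
tool_rot: [0.734, 0.557, 0.235, 0.311]
ft_force: [0.5, -1.3, -1.9]
grip_width: 0.0849
```

```bash
cat > wl.py <<'E'
from h import *
import sys
np.set_printoptions(precision=4,suppress=True)
n=sys.argv[1]
o=bot.get_obs();print(o['clock'],o['eef_pos'],o['joint_pos'],o['tool_rot'],o['ft_torque'],o['ft_force'])
m=vision.camera_model('wrist');Rm=cv2.Rodrigues(m['rvec'])[0];print('cam',-Rm.T@m['tvec'])
p,d=vision.camera('wrist');cv2.imwrite(f'pics/{n}.png',p[:,:,::-1]);np.savez(f'pics/{n}.npz',p=p,d=d,**m)
E
python3 wl.py w3
```

```text
3.2833 [ 0.4931 -0.1927  0.3832] [-0.4175 -0.1683 -0.4791  0.4647  0.1032 -0.1012] [0.7338 0.5566 0.2353 0.3105] [ 0.1399  0.6891 -0.0137] [ 0.4963 -1.3167 -1.8994]
cam [ 0.3914 -0.1647  0.3743]
```

View pics/w3.png

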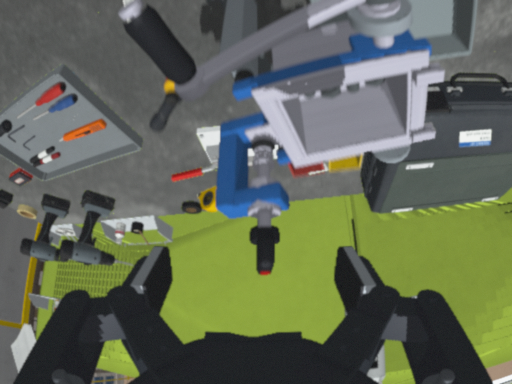

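```bash
python3 - <<'E'
from h import *
np.set_printoptions(precision=4,suppress=True)
z=np.load('pics/w3.npz');p=z['p'];d=z['d']
c=p[100:285,200:330][::-1,::-1,::-1];cv2.imwrite('pics/w3c.png',cv2.resize(c,None,fx=3.24,fy=3.24,interpolation=cv2.INTER_NEAREST))
K=z['mtx'];Rm=cv2.Rodrigues(z['rvec'])[0]
def P(u,v):
    x=(u-K[0,2])/K[0,0];y=(v-K[1,2])/K[1,1];r=np.hypot(x,y);dd=d[v,u];s=np.tan(r)/r
    return (np.array([x*s*dd,y*s*dd,dd])-z['tvec'])@Rm
for v in range(105,280,5): print(v,[ (P(u,v)*1000).round(0).tolist() for u in(259,265,269)])
E
```

```text
105 [[782.0, -262.0, -2.0], [581.0, -207.0, 192.0], [582.0, -203.0, 193.0]]
110 [[793.0, -265.0, -0.0], [588.0, -208.0, 193.0], [588.0, -205.0, 193.0]]
115 [[606.0, -218.0, 181.0], [613.0, -214.0, 176.0], [595.0, -206.0, 193.0]]
120 [[606.0, -219.0, 187.0], [612.0, -214.0, 183.0], [602.0, -208.0, 193.0]]
125 [[609.0, -219.0, 191.0], [608.0, -213.0, 193.0], [609.0, -209.0, 193.0]]
130 [[613.0, -220.0, 194.0], [614.0, -215.0, 194.0], [616.0, -211.0, 193.0]]
135 [[622.0, -223.0, 193.0], [624.0, -217.0, 193.0], [626.0, -213.0, 192.0]]
140 [[614.0, -221.0, 205.0], [616.0, -215.0, 205.0], [618.0, -212.0, 204.0]]
145 [[616.0, -221.0, 210.0], [618.0, -216.0, 209.0], [622.0, -213.0, 207.0]]
150 [[618.0, -222.0, 214.0], [618.0, -216.0, 215.0], [622.0, -213.0, 213.0]]
155 [[621.0, -223.0, 218.0], [391.0, -165.0, 374.0], [623.0, -213.0, 218.0]]
160 [[617.0, -222.0, 226.0], [619.0, -217.0, 226.0], [619.0, -213.0, 226.0]]
165 [[621.0, -223.0, 229.0], [622.0, -217.0, 229.0], [626.0, -214.0, 227.0]]
170 [[621.0, -223.0, 234.0], [622.0, -217.0, 235.0], [626.0, -215.0, 233.0]]
175 [[621.0, -223.0, 240
[... 895 characters left out ...]
.0]]
235 [[614.0, -222.0, 300.0], [606.0, -215.0, 303.0], [606.0, -212.0, 303.0]]
240 [[603.0, -219.0, 307.0], [603.0, -214.0, 307.0], [604.0, -211.0, 307.0]]
245 [[604.0, -219.0, 311.0], [603.0, -214.0, 312.0], [604.0, -211.0, 311.0]]
250 [[604.0, -219.0, 315.0], [604.0, -214.0, 315.0], [605.0, -212.0, 315.0]]
255 [[605.0, -219.0, 319.0], [603.0, -214.0, 319.0], [605.0, -212.0, 319.0]]
260 [[604.0, -219.0, 323.0], [605.0, -215.0, 323.0], [605.0, -212.0, 323.0]]
265 [[608.0, -220.0, 326.0], [606.0, -215.0, 326.0], [607.0, -212.0, 326.0]]
270 [[625.0, -225.0, 326.0], [622.0, -219.0, 327.0], [625.0, -216.0, 327.0]]
275 [[1226.0, -379.0, 217.0], [1222.0, -360.0, 219.0], [1226.0, -349.0, 219.0]]
```

View pics/w3c.png

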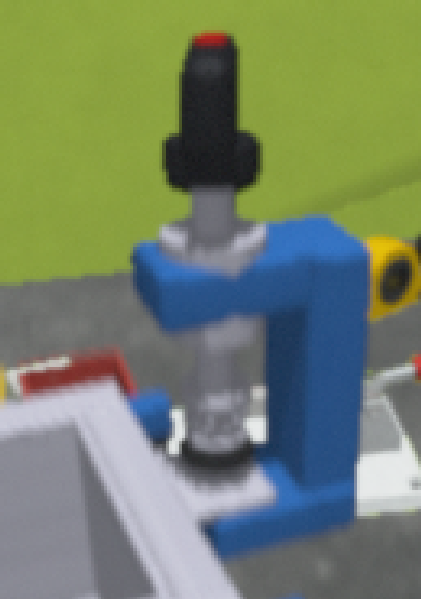

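```bash
cat >> h.py <<'E'
def wcloud(z):
    d=z['d'];K=z['mtx'];Rm=cv2.Rodrigues(z['rvec'])[0]
    v,u=np.mgrid[0:d.shape[0],0:d.shape[1]]
    x=(u-K[0,2])/K[0,0];y=(v-K[1,2])/K[1,1];r=np.hypot(x,y)+1e-9;s=np.tan(r)/r
    return (np.stack([x*s*d,y*s*d,d],-1)-z['tvec'])@Rm
E
python3 - <<'E'
from h import *
np.set_printoptions(precision=1,suppress=True,linewidth=150)
z=np.load('pics/w3.npz');Q=wcloud(z)*1000
for v in range(133,143): print(v,[str(Q[v,u].round(1)) for u in(255,258,261,264,267)], z['p'][v,261])
# knob top
C=Q.reshape(-1,3);m=(abs(C[:,0]-626)<40)&(abs(C[:,1]+222)<40)
k=C[m&(C[:,2]>303)];print('bar n',len(k),k[:,2].max());r=cv2.minAreaRect(np.float32(k[:,:2]));print(r)
t=C[m&(C[:,2]>325)];print('top',t.min(0),t.max(0),cv2.minAreaRect(np.float32(t[:,:2])))
f=C[m&(C[:,2]>200)&(C[:,2]<216)];print('foot',f.min(0),f.max(0))
E
```

```text
133 ['[ 616.3 -225.4  194.1]', '[ 619.6 -223.2  192.1]', '[ 619.4 -220.1  192.9]', '[ 621.2 -217.4  192.1]', '[ 620.7 -214.3  193.1]'] [172 172 186]
134 ['[ 619.7 -226.3  192.7]', '[ 620.  -223.3  193.1]', '[ 621.3 -220.6  192.6]', '[ 621.9 -217.6  192.8]', '[ 623.3 -214.9  192.3]'] [151 152 164]
135 ['[ 621.4 -226.8  192.6]', '[ 622.3 -223.9  192.6]', '[ 623.  -221.   192.6]', '[ 623.2 -217.9  193. ]', '[ 624.5 -215.2  192.7]'] [135 135 144]
136 ['[ 621.8 -226.9  193.6]', '[ 623.3 -224.2  193. ]', '[ 623.6 -221.2  193.4]', '[ 624.7 -218.3  193.1]', '[ 625.7 -215.4  193. ]'] [113 113 123]
137 ['[ 625.  -227.7  192.3]', '[ 613.8 -221.7  201.6]', '[ 615.2 -219.1  201.2]', '[ 615.7 -216.3  201.3]', '[ 627.2 -215.8  193.1]'] [ 93  93 100]
138 ['[ 625.7 -227.9  193. ]', '[ 614.6 -222.   202.2]', '[ 613.2 -218.6  203.9]', '[ 615.4 -216.2  202.8]', '[ 616.2 -213.5  202.7]'] [82 82 87]
139 ['[ 616.1 -225.4  201.7]', '[ 613.9 -221.8  203.9]', '[ 614.9 -219.1  203.8]', '[ 615.7 -216.3  203.8]', '[ 617.2 -213.7  203.2]'] [70 71 75]
140 ['[ 615.3 -225.1  203.5]', '[ 614.9 -222.   204.4]', '[ 614.6 -219.   205.2]', '[ 614.9 -216.2  205.5]', '[ 617.  -213.7  204.5]'] [53 55 56]
141 ['[ 616.3 -225.4  204. ]', '[ 615.3 -222.2  205.3]', '[ 616.  -219.4  205.4]', '[ 615.8 -216.4  206. ]', '[ 617.3 -213.8  205.5]'] [45 45 49]
142 ['[ 616.8 -225.6  204.8]', '[ 615.2 -222.1  206.6]', '[ 616.1 -219.4  206.4]', '[ 616.1 -216.5  207. ]', '[ 617.4 -213.8  206.6]'] [41 42 44]
bar n 687 328.3502103857418
((623.3451538085938, -219.39312744140625), (14.210413932800293, 45.54766845703125), 74.97982025146484)
top [ 603.5 -229.2  325. ] [ 645.5 -209.7  328.4] ((624.7543334960938, -219.62937927246094), (11.349869728088379, 42.69350051879883), 75.05332946777344)
foot [ 611.9 -262.   200. ] [ 643.  -208.4  216. ]
```

{"api": "drive_tool", "payload": {"steps": [0, 0, 0, 6.5, 0, 0, -1, 0, 0, 0, 6.5, 0, 0, -1, 0, 0, 0, 6.5, 0, 0, -1, 0, 0, 0, 6.5, 0, 0, -1, 0, 0, 0, 6.5, 0, 0, -1, 0, 0, 0, 6.5, 0, 0, -1, 0, 0, 0, 6.5, 0, 0, -1, 0, 0, -0.03, 0, 0, 0, -1]}}

```text
clock: 4.0
eef_pos: [0.4948, -0.1929, 0.4033]
tool_rot: [0.796, 0.605, -0.007, -0.011]
ft_force: [1.0, 0.2, -3.0]
grip_width: 0.0854
```

{"api": "drive_tool", "payload": {"steps": [0, 0, -0.035, 0, 0, 0, -1, 0.002, 0.033, 0, 0, 0, 0, -1, 0.002, 0.033, 0, 0, 0, 0, -1, 0.002, 0.033, 0, 0, 0, 0, -1, 0.002, 0.033, 0, 0, 0, 0, -1, 0, 0, 0, 0, 0, 0, -1, 0, 0, 0, 0, 0, 0, -1]}}

```text
clock: 4.58
eef_pos: [0.6256, -0.221, 0.4413]
tool_rot: [0.796, 0.605, -0.003, -0.004]
ft_force: [-0.7, 1.1, -0.0]
grip_width: 0.0854
```

```bash
python3 - <<'E'
from h import *
np.set_printoptions(precision=4,suppress=True)
o=bot.get_obs();print(o['clock'],o['eef_pos'],o['joint_pos'],bot.tip_reach)
T=R.from_quat(o['tool_rot']);M=T.as_matrix();print(M, 'psi',np.arctan2(M[1,0],M[0,0]))
print('to knob in tool',M.T@(np.array([.625,-.2195,.380])-o['eef_pos']))
E
```

```text
4.5833 [ 0.6256 -0.221   0.4413] [-0.3394  0.6597  1.0133  1.9343 -0.0006 -0.0678] 0.0726
[[ 0.2682  0.9633 -0.0095]
 [ 0.9634 -0.2682  0.0027]
 [ 0.0001 -0.0099 -1.    ]] psi 1.299280361550087
to knob in tool [ 0.0013 -0.0003  0.0613]
```

{"api": "drive_tool", "payload": {"steps": [0.001, 0, 0.02, -0.5, 0, 0, -1, 0, 0, 0.02, 0, 0, 0, -1, 0, 0, 0.02, 0, 0, 0, -1, 0, 0, 0, 0, 0, 0, -1, 0, 0, 0, 0, 0, 0, 0.3]}}

```text
clock: 5.0
eef_pos: [0.6218, -0.2185, 0.3884]
tool_rot: [0.796, 0.605, 0.002, 0.002]
ft_force: [-0.2, 0.5, 0.5]
grip_width: 0.0755
```

{"api": "drive_tool", "payload": {"steps": [0, 0, 0, 0, 0, 0, 1, 0, 0, 0, 0, 0, 0, 1, 0, 0, 0, 0, 0, 0, 1, 0, 0, 0, 0, 0, 0, 1, 0, 0, 0, 0, 0, 0, 1]}}

```text
clock: 5.42
eef_pos: [0.624, -0.2189, 0.3885]
tool_rot: [0.796, 0.605, 0.003, 0.005]
ft_force: [-2.0, -4.6, 11.1]
grip_width: 0.0127
```

```bash
python3 wl.py w4
```

```text
5.4167 [ 0.624  -0.2189  0.3885] [-0.3371  0.5851  0.7414  1.7167 -0.0006 -0.0665] [0.796  0.6053 0.0026 0.0045] [-1.1449  0.4337 -0.0913] [-1.9939 -4.6061 11.0616]
cam [ 0.5466 -0.1977  0.4572]
```

View pics/w4.png

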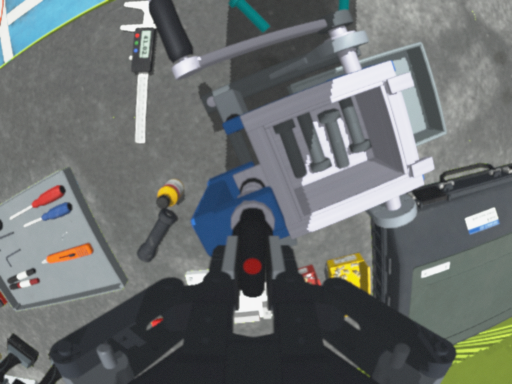

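{"api": "drive_tool", "payload": {"steps": [0, 0, 0, 0, 0, 0, 0.2, 0, 0, 0, 0, 0, 0, 0.2, 0.001, 0.001, 0.008, -0.3, 0, 0, 0.2, 0, 0, 0, 0, 0, 0, 0.2]}}

```text
clock: 5.8
eef_pos: [0.6251, -0.2174, 0.3779]
tool_rot: [0.796, 0.605, 0.004, 0.004]
ft_force: [0.4, -0.0, 0.4]
grip_width: 0.0343
```

{"api": "drive_tool", "payload": {"steps": [0, 0, 0, 0, 0, 0, 1, 0, 0, 0, 0, 0, 0, 1, 0, 0, 0, 0, 0, 0, 1, 0, 0, 0, 0, 0, 0, 1]}}

```text
clock: 6.13
eef_pos: [0.6247, -0.219, 0.3794]
tool_rot: [0.796, 0.605, 0.003, 0.006]
ft_force: [-2.3, -4.4, -0.6]
grip_width: 0.0125
```

```bash
cat > st.py <<'E'
from h import *
np.set_printoptions(precision=3,suppress=True)
o=bot.get_obs();M=R.from_quat(o['tool_rot']).as_matrix()
print(o['clock'],o['eef_pos'],'j',o['joint_pos'],'psi %.2f deg'%np.degrees(np.arctan2(M[1,0],M[0,0])),'tz',M[:,2],'F',o['ft_force'],'T',o['ft_torque'],o['grip_width'])
E
python3 st.py
```

```text
6.1333 [ 0.625 -0.219  0.379] j [-0.337  0.58   0.71   1.687 -0.001 -0.065] psi 74.43 deg tz [ 0.012 -0.006 -1.   ] F [-2.345 -4.437 -0.595] T [-0.94   0.467 -0.099] 0.012485654212788475
```

{"api": "drive_tool", "payload": {"steps": [0, 0, 0.0004, 0, 0, 7, 1, 0, 0, 0.0004, 0, 0, 7, 1, 0, 0, 0.0004, 0, 0, 7, 1, 0, 0, 0.0004, 0, 0, 7, 1]}}

```text
clock: 6.47
eef_pos: [0.6249, -0.2186, 0.3779]
tool_rot: [0.92, 0.392, 0.005, 0.005]
ft_force: [-0.7, -3.6, -1.1]
grip_width: 0.0131
```

```bash
python3 st.py
```

```text
6.4667 [ 0.625 -0.219  0.378] j [-0.336  0.58   0.705  1.682 -0.001  0.429] psi 46.15 deg tz [ 0.013 -0.005 -1.   ] F [-0.682 -3.605 -1.126] T [-0.829  0.361  0.191] 0.013062211780164925
```

{"api": "drive_tool", "payload": {"steps": [0, 0, 0.0004, 0, 0, 7, 1, 0, 0, 0.0004, 0, 0, 7, 1, 0, 0, 0.0004, 0, 0, 7, 1, 0, 0, 0.0004, 0, 0, 7, 1, 0, 0, 0.0004, 0, 0, 7, 1, 0, 0, 0.0004, 0, 0, 7, 1]}}

```text
clock: 6.97
eef_pos: [0.6255, -0.2183, 0.3755]
tool_rot: [0.999, 0.036, 0.007, 0.003]
ft_force: [0.6, -3.0, -0.8]
grip_width: 0.0127
```

```bash
python3 st.py
```

```text
6.9667 [ 0.626 -0.218  0.376] j [-0.336  0.579  0.697  1.674  0.     1.162] psi 4.18 deg tz [ 0.014 -0.005 -1.   ] F [ 0.634 -2.963 -0.845] T [-0.773  0.095  0.164] 0.01271065905590513
```

{"api": "drive_tool", "payload": {"steps": [0, 0, 0.0004, 0, 0, 7, 1, 0, 0, 0.0004, 0, 0, 7, 1, 0, 0, 0.0004, 0, 0, 7, 1, 0, 0, 0.0004, 0, 0, 7, 1, 0, 0, 0, 0, 0, 0, 1]}}

```text
clock: 7.38
eef_pos: [0.626, -0.2183, 0.374]
tool_rot: [0.979, -0.205, 0.008, 0.001]
ft_force: [3.9, -4.4, -1.1]
grip_width: 0.0129
```

```bash
python3 wl.py w5; python3 st.py
```

```text
7.3833 [ 0.626  -0.2183  0.374 ] [-0.3357  0.5786  0.6927  1.6691  0.0002  1.6474] [ 0.9788 -0.2047  0.0078  0.0009] [-0.8706 -0.2157 -0.1159] [ 3.8847 -4.3813 -1.0779]
cam [ 0.6568 -0.1454  0.4436]
7.4333 [ 0.626 -0.218  0.374] j [-0.336  0.579  0.693  1.669  0.     1.643] psi -23.38 deg tz [ 0.015 -0.005 -1.   ] F [ 3.738 -3.96  -1.791] T [-0.953 -0.345 -0.095] 0.012627606679408205
```

View pics/w5.png

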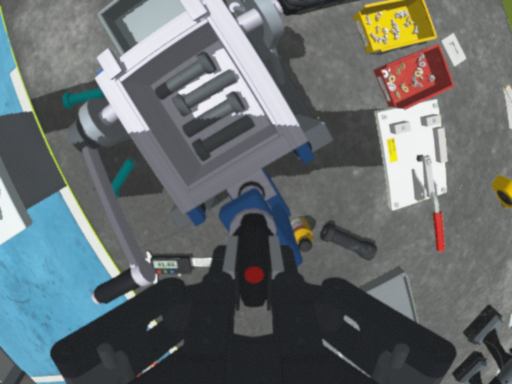

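{"api": "drive_tool", "payload": {"steps": [0, 0, 0, 0, 0, 0, -0.6, 0, 0, 0, 0, 0, 0, -0.6, 0, 0, 0, 0, 0, 0, -0.6, 0, 0, -0.015, 0, 0, 0, -0.6, 0, 0, -0.015, 0, 0, 0, -0.6, 0, 0, 0, -0.6, 0, -7.1, -0.6, 0, 0, 0, 0, 0, -7.1, -0.6, 0, 0, 0, 0, 0, -7.1, -0.6]}}

```text
clock: 8.1
eef_pos: [0.6249, -0.217, 0.4047]
tool_rot: [1.0, -0.015, 0.006, 0.006]
ft_force: [-0.0, 0.7, -0.4]
grip_width: 0.0679
```

{"api": "drive_tool", "payload": {"steps": [0, 0, 0, 0, 0, -7.1, -0.6, 0, 0, 0, 0, 0, -7.1, -0.6, 0, 0, 0, 0, 0, -7.1, -0.6, 0, 0, 0, 0, 0, -7.1, -0.6, 0, 0, 0, 0, 0, -7.1, -0.6, 0, 0, 0, 0, 0, -7.1, -0.6, 0, 0, 0, 0, 0, -7.1, -0.6, 0, 0, 0, 0, 0, -7.1, -0.6]}}

```text
clock: 8.77
eef_pos: [0.6247, -0.2171, 0.4042]
tool_rot: [0.887, 0.462, 0.002, 0.008]
ft_force: [-0.0, 0.5, 0.0]
grip_width: 0.0684
```

{"api": "drive_tool", "payload": {"steps": [0, 0, 0, 0, 0, -7.1, -0.6, 0, 0, 0, 0, 0, -7.1, -0.6, 0, 0, 0, 0, 0, -7.1, -0.6, 0, 0, 0, 0, 0, -7.1, -0.6, 0, 0, 0, 0, 0, -7.1, -0.6, 0, 0, 0, 0, 0, -7.1, -0.6, 0, 0, 0, 0, 0, -7.1, -0.6, 0, 0, 0, 0, 0, -7.1, -0.6]}}

```text
clock: 9.43
eef_pos: [0.6247, -0.2171, 0.4042]
tool_rot: [0.56, 0.828, -0.002, 0.008]
ft_force: [0.3, -0.6, 0.1]
grip_width: 0.0686
```

{"api": "drive_tool", "payload": {"steps": [0, 0, 0, 0, 0, -7.1, -0.6, 0, 0, 0, 0, 0, -7.1, -0.6, 0, 0, 0, 0, 0, -7.1, -0.6, 0, 0, 0, 0, 0, -7.1, -0.6, 0, 0, 0, 0, 0, -7.1, -0.6, 0, 0, 0, 0, 0, -2.5, -0.6, 0, 0, 0, 0, 0, 0, -0.6]}}

```text
clock: 10.02
eef_pos: [0.6248, -0.2172, 0.4043]
tool_rot: [0.263, 0.965, -0.005, 0.007]
ft_force: [-0.6, 0.3, 0.5]
grip_width: 0.068
```

```bash
python3 wl.py w6; python3 st.py
```

```text
10.0167 [ 0.6248 -0.2172  0.4043] [-0.3314  0.5914  0.7933  1.759  -0.0088 -1.3702] [ 0.2629  0.9648 -0.0048  0.0065] [ 0.0506 -0.0083  0.053 ] [-0.5507  0.3332  0.4506]
cam [ 0.5837 -0.2853  0.4742]
10.0667 [ 0.625 -0.217  0.404] j [-0.331  0.591  0.793  1.759 -0.009 -1.368] psi 149.40 deg tz [ 0.01  -0.013 -1.   ] F [ 0.169  0.087 -0.735] T [0.027 0.071 0.046] 0.0685036115172752
```

View pics/w6.png

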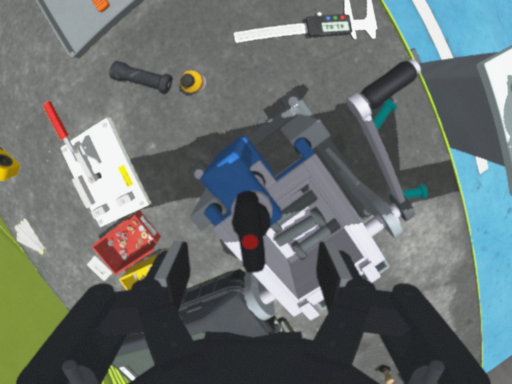

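{"api": "drive_tool", "payload": {"steps": [-0.001, 0, 0, -0.35, 0.9, -7, -0.6, 0, 0, 0.015, 0, 0, 0, -0.6, 0, 0, 0.015, 0, 0, 0, -0.6, 0, 0, 0, 0, 0, 0, 0, 0, 0, 0, 0, 0, 0, 0.3]}}

```text
clock: 10.48
eef_pos: [0.6252, -0.2179, 0.3732]
tool_rot: [0.205, 0.979, -0.0, -0.002]
ft_force: [-1.1, 0.0, 1.1]
grip_width: 0.045
```

{"api": "drive_tool", "payload": {"steps": [0, 0, 0, 0, 0, 0, 1, 0, 0, 0, 0, 0, 0, 1, 0, 0, 0, 0, 0, 0, 1, 0, 0, 0, 0, 0, 0, 1, 0, 0, 0, 0, 0, 0, 1]}}

```text
clock: 10.9
eef_pos: [0.6266, -0.2186, 0.3756]
tool_rot: [0.205, 0.979, -0.001, 0.002]
ft_force: [4.0, -2.7, 4.3]
grip_width: 0.0126
```

```bash
python3 st.py
```

```text
10.9 [ 0.627 -0.219  0.376] j [-0.335  0.592  0.719  1.695 -0.001 -1.494] psi 156.40 deg tz [ 0.003 -0.002 -1.   ] F [ 4.019 -2.691  4.254] T [-0.306 -0.807 -0.002] 0.01263451512255621
```

```bash
cat > tq.py <<'E'
from h import *
o=bot.get_obs();M=R.from_quat(o['tool_rot']).as_matrix();ps=np.degrees(np.arctan2(M[1,0],M[0,0]))
print('%.2f turned %.2f  Tz %.3f z %.4f F %s j6 %.2f tau6 %.3f'%(o['clock'],97.8+156.4-ps,o['ft_torque'][2],o['eef_pos'][2],o['ft_force'].round(1),o['joint_pos'][5],o['tau'][5]))
E
python3 tq.py
```

```text
10.90 turned 97.80  Tz -0.002 z 0.3756 F [ 4.  -2.7  4.3] j6 -1.49 tau6 0.002
```

{"api": "drive_tool", "payload": {"steps": [0, 0, 0.0004, 0, 0, 7, 1, 0, 0, 0.0004, 0, 0, 7, 1]}}

```text
clock: 11.07
eef_pos: [0.6268, -0.2187, 0.3748]
tool_rot: [0.325, 0.946, -0.001, 0.002]
ft_force: [4.7, -2.3, 3.0]
grip_width: 0.0126
```

```bash
python3 tq.py
```

```text
11.07 turned 112.11  Tz 0.136 z 0.3748 F [ 4.7 -2.3  3. ] j6 -1.24 tau6 -1.104
```

{"api": "drive_tool", "payload": {"steps": [0, 0, 0.0004, 0, 0, 7, 1]}}

```text
clock: 11.15
eef_pos: [0.6269, -0.2187, 0.3744]
tool_rot: [0.382, 0.924, -0.001, 0.002]
ft_force: [5.7, -2.7, 3.9]
grip_width: 0.0123
```

```bash
python3 tq.py
```

```text
11.15 turned 119.12  Tz 0.176 z 0.3744 F [ 5.7 -2.7  3.9] j6 -1.12 tau6 -1.039
```

{"api": "drive_tool", "payload": {"steps": [0, 0, 0.0004, 0, 0, 7, 1]}}

```text
clock: 11.23
eef_pos: [0.627, -0.2188, 0.374]
tool_rot: [0.438, 0.899, -0.001, 0.003]
ft_force: [6.4, -2.5, 3.6]
grip_width: 0.0127
```

```bash
python3 tq.py
```

```text
11.23 turned 126.13  Tz 0.149 z 0.3740 F [ 6.4 -2.5  3.6] j6 -1.00 tau6 -1.036
```

{"api": "drive_tool", "payload": {"steps": [0, 0, 0.0004, 0, 0, 7, 1]}}

```text
clock: 11.32
eef_pos: [0.6271, -0.2189, 0.3737]
tool_rot: [0.492, 0.871, -0.0, 0.003]
ft_force: [4.8, -3.8, 4.0]
grip_width: 0.0126
```

```bash
python3 tq.py
```

```text
11.32 turned 133.13  Tz 0.193 z 0.3737 F [ 4.8 -3.8  4. ] j6 -0.88 tau6 -1.015
```

{"api": "drive_tool", "payload": {"steps": [0, 0, 0.0004, 0, 0, 7, 1]}}

```text
clock: 11.4
eef_pos: [0.6272, -0.219, 0.3733]
tool_rot: [0.544, 0.839, -0.0, 0.003]
ft_force: [5.8, -3.0, 3.9]
grip_width: 0.0126
```

```bash
python3 tq.py
```

```text
11.40 turned 140.13  Tz 0.175 z 0.3733 F [ 5.8 -3.   3.9] j6 -0.76 tau6 -1.008
```

{"api": "drive_tool", "payload": {"steps": [0, 0, 0.0004, 0, 0, 7, 1]}}

```text
clock: 11.48
eef_pos: [0.6272, -0.2191, 0.373]
tool_rot: [0.594, 0.804, -0.0, 0.003]
ft_force: [6.9, -4.0, 4.6]
grip_width: 0.0126
```

```bash
python3 tq.py
```

```text
11.48 turned 147.13  Tz 0.143 z 0.3730 F [ 6.9 -4.   4.6] j6 -0.63 tau6 -1.000
```

{"api": "drive_tool", "payload": {"steps": [0, 0, 0.0004, 0, 0, 7, 1]}}

```text
clock: 11.57
eef_pos: [0.6272, -0.2192, 0.3726]
tool_rot: [0.642, 0.766, -0.0, 0.003]
ft_force: [6.1, -4.0, 4.3]
grip_width: 0.0123
```

```bash
python3 tq.py
```

```text
11.57 turned 154.14  Tz 0.231 z 0.3726 F [ 6.1 -4.   4.3] j6 -0.51 tau6 -0.992
```

{"api": "drive_tool", "payload": {"steps": [0, 0, 0.0004, 0, 0, 7, 1]}}

```text
clock: 11.65
eef_pos: [0.6272, -0.2194, 0.3723]
tool_rot: [0.688, 0.726, 0.0, 0.003]
ft_force: [5.6, -2.8, 3.8]
grip_width: 0.0127
```

```bash
python3 tq.py
```

```text
11.65 turned 161.14  Tz 0.186 z 0.3723 F [ 5.6 -2.8  3.8] j6 -0.39 tau6 -0.984
```

{"api": "drive_tool", "payload": {"steps": [0, 0, 0.0004, 0, 0, 7, 1]}}

```text
clock: 11.73
eef_pos: [0.6272, -0.2195, 0.3719]
tool_rot: [0.731, 0.682, 0.0, 0.004]
ft_force: [6.1, -4.9, 4.9]
grip_width: 0.0126
```

```bash
python3 tq.py
```

```text
11.73 turned 168.15  Tz 0.221 z 0.3719 F [ 6.1 -4.9  4.9] j6 -0.27 tau6 -0.976
```

{"api": "drive_tool", "payload": {"steps": [0, 0, 0.0004, 0, 0, 7, 1]}}

```text
clock: 11.82
eef_pos: [0.6272, -0.2196, 0.3716]
tool_rot: [0.771, 0.636, 0.0, 0.004]
ft_force: [6.1, -4.6, 4.8]
grip_width: 0.0128
```

```bash
python3 tq.py
```

```text
11.82 turned 175.15  Tz 0.223 z 0.3716 F [ 6.1 -4.6  4.8] j6 -0.14 tau6 -0.968
```

{"api": "drive_tool", "payload": {"steps": [0, 0, 0.0004, 0, 0, 7, 1]}}

```text
clock: 11.9
eef_pos: [0.6272, -0.2197, 0.3712]
tool_rot: [0.809, 0.588, 0.001, 0.004]
ft_force: [5.6, -5.4, 4.0]
grip_width: 0.0128
```

```bash
python3 tq.py
```

```text
11.90 turned 182.15  Tz 0.319 z 0.3712 F [ 5.6 -5.4  4. ] j6 -0.02 tau6 -0.960
```

{"api": "drive_tool", "payload": {"steps": [0, 0, 0.0004, 0, 0, 7, 1]}}

```text
clock: 11.98
eef_pos: [0.6271, -0.2199, 0.3708]
tool_rot: [0.843, 0.538, 0.001, 0.004]
ft_force: [5.6, -5.7, 5.0]
grip_width: 0.0123
```

```bash
python3 tq.py
```

```text
11.98 turned 189.16  Tz 0.280 z 0.3708 F [ 5.6 -5.7  5. ] j6 0.10 tau6 -0.952
```

{"api": "drive_tool", "payload": {"steps": [0, 0, 0.0004, 0, 0, 7, 1]}}

```text
clock: 12.07
eef_pos: [0.6271, -0.22, 0.3705]
tool_rot: [0.874, 0.485, 0.001, 0.004]
ft_force: [6.8, -5.3, 4.5]
grip_width: 0.0127
```

```bash
python3 tq.py
```

```text
12.07 turned 196.17  Tz 0.285 z 0.3705 F [ 6.8 -5.3  4.5] j6 0.22 tau6 -0.944
```

{"api": "drive_tool", "payload": {"steps": [0, 0, 0.0004, 0, 0, 7, 1]}}

```text
clock: 12.15
eef_pos: [0.627, -0.2201, 0.3701]
tool_rot: [0.902, 0.431, 0.001, 0.004]
ft_force: [6.0, -7.0, 5.3]
grip_width: 0.0126
```

```bash
python3 tq.py
```

```text
12.15 turned 203.17  Tz 0.292 z 0.3701 F [ 6.  -7.   5.3] j6 0.34 tau6 -0.937
```

{"api": "drive_tool", "payload": {"steps": [0, 0, 0.0004, 0, 0, 7, 1]}}

```text
clock: 12.23
eef_pos: [0.6269, -0.2202, 0.3697]
tool_rot: [0.927, 0.375, 0.001, 0.004]
ft_force: [5.1, -5.5, 4.5]
grip_width: 0.0125
```

```bash
python3 tq.py
```

```text
12.23 turned 210.18  Tz 0.295 z 0.3697 F [ 5.1 -5.5  4.5] j6 0.47 tau6 -0.929
```

{"api": "drive_tool", "payload": {"steps": [0, 0, 0.0004, 0, 0, 7, 1]}}

```text
clock: 12.32
eef_pos: [0.6269, -0.2203, 0.3694]
tool_rot: [0.948, 0.317, 0.001, 0.004]
ft_force: [4.9, -6.2, 5.1]
grip_width: 0.0127
```

```bash
python3 tq.py
```

```text
12.32 turned 217.18  Tz 0.222 z 0.3694 F [ 4.9 -6.2  5.1] j6 0.59 tau6 -0.922
```

```bash
python3 - <<'E'
import numpy as np
from scipy.optimize import curve_fit
a=112.1+7*np.arange(0,16);a[1:]=119.1+7*np.arange(15)
t=np.array([.136,.176,.149,.193,.175,.143,.231,.186,.221,.223,.319,.280,.285,.292,.295,.222])
a=a[:16]
f=lambda x,b,c,s:b+s*np.clip(x-c,0,None)
p,cv=curve_fit(f,a,t,[.16,140,.0017]);print(p,np.sqrt(np.diag(cv)))
g=lambda x,b,c:b+.15/90*np.clip(x-c,0,None)
p,cv=curve_fit(g,a,t,[.16,140]);print(p,np.sqrt(np.diag(cv)))
E
python3 wl.py w7
```

```text
[5.81151722e-02 5.20771577e+01 1.44201679e-03] [5.88234771e+05 4.07925068e+08 3.08275662e-04]
[  0.1635     133.09999999] [ 0.01828261 12.66656641]
12.3167 [ 0.6269 -0.2203  0.3694] [-0.3364  0.589   0.6986  1.6737 -0.0045  0.5882] [0.9483 0.3175 0.0013 0.0038] [-1.1894 -0.901   0.222 ] [ 4.8598 -6.2407  5.1458]
cam [ 0.5786 -0.1567  0.4383]
```

View pics/w7.png

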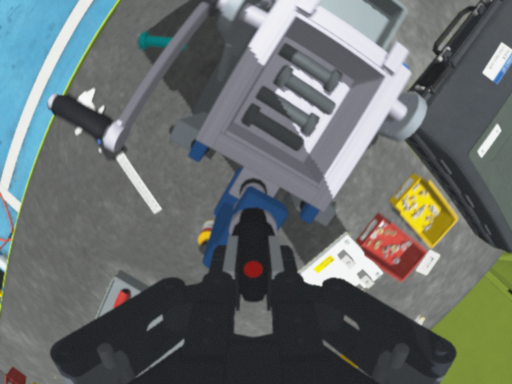

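{"api": "drive_tool", "payload": {"steps": [0, 0, 0.0003, 0, 0, 5, 1, 0, 0, 0.0002, 0, 0, 4.3, 1, 0, 0, 0, 0, 0, 0, 1]}}

```text
clock: 12.62
eef_pos: [0.6267, -0.2204, 0.3689]
tool_rot: [0.971, 0.241, 0.001, 0.004]
ft_force: [4.4, -7.0, 5.0]
grip_width: 0.0125
```

```bash
python3 tq.py
```

```text
12.62 turned 226.32  Tz 0.038 z 0.3689 F [ 4.4 -7.   5. ] j6 0.75 tau6 0.411
```

{"api": "drive_tool", "payload": {"steps": [0, 0, 0, 0, 0, 0, -0.6, 0, 0, 0, 0, 0, 0, -1, 0, 0, 0, 0, 0, 0, -1, 0, 0, -0.03, 0, 0, 0, -1, 0, 0, -0.03, 0, 0, 0, -1, 0, 0, 0, 0, 0, -6.7, -1, 0, 0, 0, 0, 0, -6.7, -1, 0, 0, 0, 0, 0, -6.7, -1]}}

```text
clock: 13.28
eef_pos: [0.6257, -0.2178, 0.427]
tool_rot: [0.912, 0.411, -0.001, 0.0]
ft_force: [-0.3, -0.5, 0.7]
grip_width: 0.0855
```

{"api": "drive_tool", "payload": {"steps": [0, 0, 0, 0, 0, -6.7, -1, 0, 0, 0, 0, 0, -6.7, -1, 0, 0, 0, 0, 0, -6.7, -1, 0, 0, 0, 0, 0, -6.7, -1, -0.002, -0.033, 0, 0, 0, 0, -1, -0.002, -0.033, 0, 0, 0, 0, -1, -0.002, -0.033, 0, 0, 0, 0, -1, -0.002, -0.033, 0, 0, 0, 0, -1]}}

```text
clock: 13.95
eef_pos: [0.4945, -0.1909, 0.4254]
tool_rot: [0.793, 0.609, -0.002, -0.001]
ft_force: [0.3, -0.1, 1.8]
grip_width: 0.0858
```

{"api": "drive_tool", "payload": {"steps": [0, 0, 0.02, -6.5, 0, 0, -1, 0, 0, 0, -6.5, 0, 0, -1, 0, 0, 0, -6.5, 0, 0, -1, 0, 0, 0, -6.5, 0, 0, -1, 0, 0, 0, -6.5, 0, 0, -1, 0, 0, 0, -6.5, 0, 0, -1, 0, 0, 0, -6.5, 0, 0, -1]}}

```text
clock: 14.53
eef_pos: [0.4954, -0.1911, 0.4084]
tool_rot: [0.732, 0.562, 0.234, 0.306]
ft_force: [0.8, -0.4, -0.8]
grip_width: 0.0853
```

```bash
python3 wl.py w8; python3 - <<'E'
from h import *
z=np.load('pics/w8.npz');p=z['p']
cv2.imwrite('pics/w8c.png',cv2.resize(p[60:300,180:340][::-1,::-1,::-1],None,fx=2.5,fy=2.5,interpolation=cv2.INTER_NEAREST))
E
```

```text
14.5333 [ 0.4954 -0.1911  0.4084] [-0.4153 -0.1753 -0.4121  0.5488  0.1086 -0.1097] [0.7318 0.5622 0.2342 0.306 ] [0.1952 0.6466 0.0052] [ 0.8449 -0.3506 -0.7523]
cam [ 0.3932 -0.1642  0.4005]
```

View pics/w8.png

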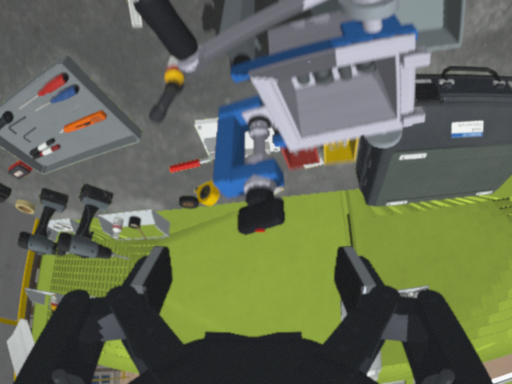

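View pics/w8c.png

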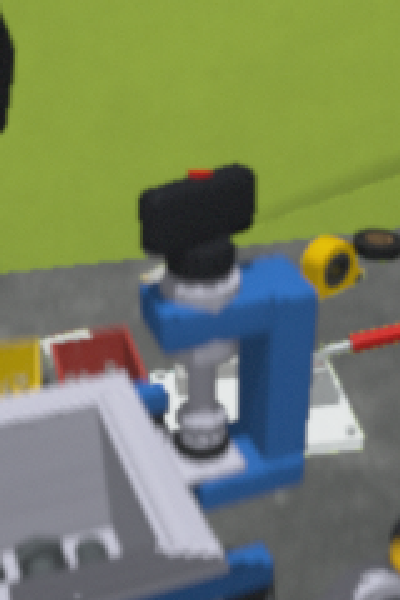

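```bash
python3 - <<'E'
from h import *
np.set_printoptions(precision=1,suppress=True,linewidth=150)
for n in('w3','w8'):
    z=np.load(f'pics/{n}.npz');Q=wcloud(z)*1000;C=Q.reshape(-1,3)
    m=(abs(C[:,0]-626)<40)&(abs(C[:,1]+219)<40)
    s=C[m&(C[:,2]>290)];top=np.percentile(s[:,2],99)
    t=s[s[:,2]>s[:,2].max()-4];zz=np.median(t[:,2]);k=s[s[:,2]>s[:,2].max()-18]
    print(n,'top med',zz,'p99',top,cv2.minAreaRect(np.float32(k[:,:2])))
    lug=C[(abs(C[:,0]-610)<6)&(abs(C[:,1]+218)<6)&(abs(C[:,2]-193)<4)];print('lug',np.median(lug[:,2]),len(lug))
    rim=C[(abs(C[:,0]-565)<60)&(abs(C[:,1]+140)<80)&(C[:,2]>185)&(C[:,2]<198)];print('rim',np.median(rim[:,2]),np.percentile(rim[:,2],[10,90]))
    arm=C[m&(abs(C[:,2]-275.5)<2.5)];print('arm',np.median(arm[:,2]),len(arm))
z=np.load('pics/w8.npz');Q=wcloud(z)*1000
for v in range(108,150,2): print(v,[str(Q[v,u].round(1)) for u in(256,259,262)], z['p'][v,259])
E
```

```text
w3 top med 326.2357882994254 p99 328.05337500197516 ((623.3451538085938, -219.39312744140625), (14.210413932800293, 45.54766845703125), 74.97982025146484)
lug 192.91189844207867 100
rim 192.75046875391035 [186.5 193.8]
arm 274.9932513193851 327
w8 top med 313.80074521317454 p99 315.58310888095286 ((624.2730712890625, -220.23556518554688), (13.98519515991211, 47.59552001953125), 25.87123680114746)
lug 193.10645683191916 114
rim 192.76493685821805 [186.9 193.9]
arm 275.3695032405957 231
108 ['[ 609.3 -218.8  192.2]', '[ 609.1 -215.6  193.2]', '[ 610.2 -212.8  192.8]'] [141 146 166]
110 ['[ 611.1 -219.3  193.3]', '[ 611.7 -216.3  193.4]', '[ 612.5 -213.3  193.4]'] [184 186 200]
112 ['[ 614.1 -220.   193.3]', '[ 614.2 -216.9  193.9]', '[ 615.2 -214.   193.7]'] [187 187 201]
114 ['[ 614.5 -220.2  195.6]', '[ 614.2 -216.9  196.7]', '[ 616.9 -214.4  194.8]'] [150 150 161]
116 ['[ 614.7 -220.2  198.2]', '[ 615.  -217.1  198.7]', '[ 616.4 -214.3  198.1]'] [87 88 93]
118 ['[ 615.1 -220.3  200.6]', '[ 618.9 -218.1  197.9]', '[ 617.5 -214.6  199.8]'] [47 47 48]
120 ['[ 616.7 -220.7  201.9]', '[ 
[... 717 characters left out ...]
16.4]'] [154 154 166]
136 ['[ 622.1 -222.2  218.2]', '[ 619.8 -218.6  220.6]', '[ 621.2 -215.9  220.1]'] [123 123 132]
138 ['[ 621.1 -222.   221.5]', '[ 620.7 -218.8  222.4]', '[ 622.5 -216.2  221.6]'] [111 110 119]
140 ['[ 621.2 -222.   223.9]', '[ 620.3 -218.7  225.2]', '[ 622.1 -216.2  224.4]'] [110 110 119]
142 ['[ 619.9 -221.7  227.4]', '[ 619.4 -218.6  228.3]', '[ 622.1 -216.2  226.8]'] [109 110 118]
144 ['[ 620.9 -221.9  229.1]', '[ 621.4 -219.1  229.2]', '[ 622.2 -216.2  229.2]'] [109 110 118]
146 ['[ 620.3 -221.8  231.9]', '[ 620.4 -218.8  232.4]', '[ 621.6 -216.2  232. ]'] [109 110 118]
148 ['[ 619.4 -221.6  234.9]', '[ 620.1 -218.8  235. ]', '[ 622.6 -216.4  233.6]'] [108 109 118]
```

```bash
python3 - <<'E'
from h import *
np.set_printoptions(precision=1,suppress=True,linewidth=150)
for n,r,us in(('w3',(132,165),(258,265)),('w8',(108,140),(255,262))):
    z=np.load(f'pics/{n}.npz');Q=wcloud(z)*1000;p=z['p'].astype(float).mean(2)
    cam=-cv2.Rodrigues(z['rvec'])[0].T@z['tvec']*1000
    print(n)
    for v in range(*r):
        row=Q[v,us[0]:us[1]]
        # height of ray at x=615 (front)
        t=(615-cam[0])/(row[:,0]-cam[0]);h=cam[2]+t*(row[:,2]-cam[2])
        print(v,'gray %.0f x %.1f z %.1f  h615 %.1f'%(p[v,us[0]:us[1]].mean(),np.median(row[:,0]),np.median(row[:,2]),np.median(h)))
E
```

```text
w3
132 gray 194 x 617.9 z 193.1  h615 195.2
133 gray 179 x 619.4 z 193.0  h615 196.4
134 gray 158 x 621.3 z 192.8  h615 197.7
135 gray 135 x 622.8 z 192.6  h615 198.9
136 gray 112 x 624.4 z 193.0  h615 200.1
137 gray 95 x 614.9 z 201.3  h615 201.3
138 gray 83 x 615.0 z 202.7  h615 202.5
139 gray 71 x 614.2 z 203.9  h615 203.7
140 gray 57 x 614.7 z 205.2  h615 204.9
141 gray 47 x 615.4 z 205.6  h615 206.1
142 gray 45 x 616.1 z 206.6  h615 207.3
143 gray 47 x 616.7 z 207.2  h615 208.4
144 gray 59 x 617.5 z 207.7  h615 209.6
145 gray 88 x 617.0 z 209.6  h615 210.8
146 gray 118 x 617.3 z 210.5  h615 211.9
147 gray 135 x 618.5 z 210.5  h615 213.1
148 gray 143 x 620.0 z 210.7  h615 214.2
149 gray 143 x 617.6 z 213.7  h615 215.4
150 gray 132 x 618.2 z 214.3  h615 216.5
151 gray 116 x 619.4 z 214.2  h615 217.7
152 gray 115 x 617.4 z 217.4  h615 218.8
153 gray 116 x 617.6 z 217.8  h615 219.9
154 gray 115 x 618.8 z 218.2  h615 221.0
155 gray 113 x 621.8 z 217.6  h615 222.1
156 gray 114 x 616.4 z 222.4  h615 223.2
157 gray 121 x 615.9 z 223.8  h615 nan
158 gray 136 x 615.8 z 225.1  h615 225.4
1
[... 980 characters left out ...]
26 gray 119 x 616.1 z 211.0  h615 211.7
127 gray 124 x 615.9 z 212.2  h615 nan
128 gray 142 x 616.1 z 213.2  h615 214.3
129 gray 163 x 617.2 z 214.0  h615 215.5
130 gray 179 x 619.1 z 213.2  h615 216.8
131 gray 186 x 620.0 z 213.7  h615 218.1
132 gray 182 x 620.9 z 214.4  h615 219.3
133 gray 172 x 620.3 z 216.2  h615 220.6
134 gray 157 x 620.5 z 217.5  h615 221.8
135 gray 138 x 620.4 z 218.5  h615 223.0
136 gray 123 x 621.0 z 219.9  h615 224.3
137 gray 116 x 620.1 z 221.3  h615 225.5
138 gray 112 x 620.7 z 222.4  h615 226.7
139 gray 110 x 620.5 z 223.6  h615 227.9<stdin>:10: RuntimeWarning: divide by zero encountered in divide
<stdin>:10: RuntimeWarning: invalid value encountered in multiply
```

```bash
python3 - <<'E'
from h import *
np.set_printoptions(precision=1,suppress=True,linewidth=150)
for n in('w3','w4','w6','w8'):
    z=np.load(f'pics/{n}.npz');Q=wcloud(z)*1000;p=z['p'];C=Q.reshape(-1,3);g=p.reshape(-1,3).max(1)
    m=(abs(C[:,0]-473)<45)&(abs(C[:,1]+247)<40)&(C[:,2]>205)&(C[:,2]<245)&(g<70)
    k=C[m];
    if len(k)<30: print(n,len(k));continue
    r=cv2.minAreaRect(np.float32(k[:,:2]));t=k[k[:,2]>k[:,2].max()-4]
    l=cv2.fitLine(np.float32(t[:,:2]),cv2.DIST_L2,0,.01,.01).ravel()
    print(n,len(k),k[:,2].max(),r,'line',l,np.degrees(np.arctan2(l[1],l[0])),'range',k.min(0),k.max(0))
E
python3 st.py
```

```text
w3 2641 237.696850363845 ((476.0316467285156, -243.8434295654297), (58.9276237487793, 20.37325096130371), 6.951554775238037) line [   1.     0.1  472.  -244.2] 7.371257 range [ 445.8 -256.6  220.7] [ 505.9 -231.7  237.7]
w4 1144 238.56559762554005 ((474.3533630371094, -244.72238159179688), (54.827816009521484, 19.591493606567383), 7.054205894470215) line [   1.     0.1  472.2 -245.1] 8.070206 range [ 447.5 -255.1  225.8] [ 502.3 -232.3  238.6]
w6 889 237.06764856753665 ((473.9712219238281, -245.42977905273438), (55.590824127197266, 20.46771812438965), 7.8963117599487305) line [   1.     0.1  475.8 -245.5] 8.150468 range [ 447.3 -257.7  222.5] [ 502.5 -232.1  237.1]
w8 1970 237.54641438830444 ((478.98089599609375, -243.37315368652344), (61.806060791015625, 25.912128448486328), 18.47846031188965) line [   1.     0.1  473.4 -244.3] 7.7145667 range [ 448.7 -255.6  208. ] [ 505.4 -221.3  237.5]
14.5833 [ 0.491 -0.189  0.4  ] j [-0.416 -0.179 -0.432  0.538  0.109 -0.109] psi 75.02 deg tz [ 0.683 -0.183 -0.707] F [-4.071  1.597 -7.957] T [0.324 1.167 0.019] 0.08550686965743431
```

{"api": "drive_tool", "payload": {"steps": [0, 0, 0, 6.5, 0, 0, -1, 0, 0, 0, 6.5, 0, 0, -1, 0, 0, 0, 6.5, 0, 0, -1, 0, 0, 0, 6.5, 0, 0, -1, 0, 0, 0, 6.5, 0, 0, -1, 0, 0, 0, 6.5, 0, 0, -1, 0, 0, 0, 5.5, 0, 0, -1]}}

```text
clock: 15.17
eef_pos: [0.4962, -0.1915, 0.409]
tool_rot: [0.793, 0.609, 0.0, 0.001]
ft_force: [0.2, -0.3, -0.1]
grip_width: 0.0855
```

{"api": "drive_tool", "payload": {"steps": [0, 0, 0, 0, 0, -6, -1, 0, 0, 0, 0, 0, -6, -1, 0, 0, 0, 0, 0, -6, -1, 0, 0, 0, 0, 0, -4.4, -1, -0.025, 0, 0, 0, 0, 0, -1, -0.025, 0, 0, 0, 0, 0, -1, 0, 0, 0, 0, 0, 0, -1]}}

```text
clock: 15.75
eef_pos: [0.5028, -0.244, 0.4075]
tool_rot: [0.661, 0.75, 0.0, 0.003]
ft_force: [-1.0, 0.5, -0.2]
grip_width: 0.0853
```

```bash
cat > to.py <<'E'
from h import *
import sys
np.set_printoptions(precision=4,suppress=True)
t=np.array([float(v) for v in sys.argv[1:4]]);yaw=np.radians(float(sys.argv[4]))
o=bot.get_obs();M=R.from_quat(o['tool_rot']).as_matrix()
W=np.array([[np.cos(yaw),np.sin(yaw),0],[np.sin(yaw),-np.cos(yaw),0],[0,0,-1]])
print(o['clock'],o['eef_pos'],'shift tool',M.T@(t-o['eef_pos']),'rotvec deg',np.degrees(R.from_matrix(M.T@W).as_rotvec()),'F',o['ft_force'],'g',o['grip_width'],'j',o['joint_pos'])
E
python3 to.py .4745 -.2445 .281 97.4
```

```text
15.75 [ 0.5028 -0.244   0.4075] shift tool [ 0.0037 -0.0287  0.1264] rotvec deg [ 0.2608  0.2557 -0.1403] F [-0.9998  0.5467 -0.1701] g 0.08532935307572487 j [-0.4514  0.3451  0.4139  1.6334 -0.0012 -0.5781]
```

{"api": "drive_tool", "payload": {"steps": [0.003, -0.028, 0, 0.3, 0.3, 0, -1, 0, 0, 0.03, 0, 0, 0, -1, 0, 0, 0.03, 0, 0, 0, -1, 0, 0, 0.03, 0, 0, 0, -1, 0, 0, 0, 0, 0, 0, -1]}}

```text
clock: 16.17
eef_pos: [0.4715, -0.2398, 0.3117]
tool_rot: [0.66, 0.751, -0.001, -0.007]
ft_force: [-2.3, 0.7, -0.7]
grip_width: 0.0854
```

```bash
python3 to.py .4745 -.2445 .281 97.4; python3 wl.py w9
```

```text
16.1667 [ 0.4715 -0.2398  0.3117] shift tool [-0.0053  0.0026  0.0306] rotvec deg [-0.5607 -0.5383  0.0162] F [-2.2636  0.6878 -0.6859] g 0.08540494328958631 j [-0.4715  0.3044  0.1109  1.3907  0.0022 -0.6009]
16.1667 [ 0.4715 -0.2398  0.3117] [-0.4715  0.3044  0.1109  1.3907  0.0022 -0.6009] [ 0.6599  0.7513 -0.0006 -0.0068] [0.0124 0.024  0.0179] [-2.2636  0.6878 -0.6859]
cam [ 0.3933 -0.2511  0.382 ]
```

View pics/w9.png

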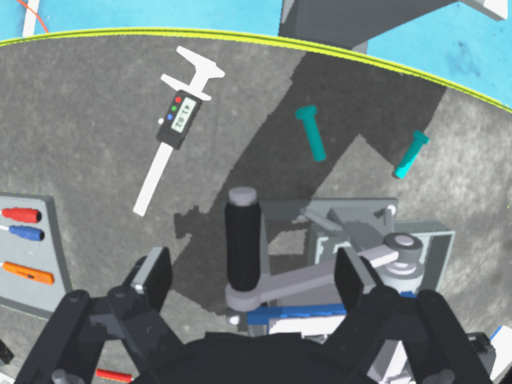

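{"api": "drive_tool", "payload": {"steps": [-0.005, 0.002, 0.015, -0.3, -0.3, 0, -1, 0, 0, 0.015, 0, 0, 0, -1, 0, 0, 0, 0, 0, 0, -0.3]}}

```text
clock: 16.47
eef_pos: [0.4776, -0.2463, 0.2879]
tool_rot: [0.66, 0.751, 0.001, 0.003]
ft_force: [-1.0, 0.5, -0.1]
grip_width: 0.0755
```

```bash
python3 to.py .4745 -.2445 .281 97.4
```

```text
16.4667 [ 0.4776 -0.2463  0.2879] shift tool [ 0.0022 -0.0029  0.0068] rotvec deg [0.3437 0.178  0.0175] F [-1.0081  0.4932 -0.136 ] g 0.07554500346287005 j [-0.4766  0.3174  0.0671  1.3138  0.0009 -0.606 ]
```

{"api": "drive_tool", "payload": {"steps": [0.001, -0.003, 0.007, 0.3, 0.2, 0, -0.1, 0, 0, 0, 0, 0, 0, 0.2, 0, 0, 0, 0, 0, 0, 0.4, 0, 0, 0, 0, 0, 0, 1, 0, 0, 0, 0, 0, 0, 1, 0, 0, 0, 0, 0, 0, 1]}}

```text
clock: 16.97
eef_pos: [0.4747, -0.2448, 0.2822]
tool_rot: [0.66, 0.752, 0.002, 0.001]
ft_force: [-1.4, 4.3, 3.2]
grip_width: 0.0187
```

```bash
python3 to.py .4745 -.2445 .281 97.4; python3 - <<'E'
import numpy as np
# rows of tool shifts for a steps
a=np.arange(0,2.45,.1);y=.15*np.sin(a-1.187);z=.15*np.cos(a-1.187)
for i in range(len(a)-1): print('%.1f->%.1f dx %.4f dz %.4f'%(a[i],a[i+1],(y[i+1]-y[i])/2,-(z[i+1]-z[i])/2),end=' | ')
E
```

```text
16.9667 [ 0.4747 -0.2448  0.2822] shift tool [ 0.0003 -0.0002  0.0012] rotvec deg [ 0.2511 -0.0859  0.0418] F [-1.3518  4.288   3.1667] g 0.018668277366802728 j [-0.4777  0.3163  0.0505  1.3023  0.0037 -0.6076]
0.0->0.1 dx 0.0032 dz -0.0068 | 0.1->0.2 dx 0.0038 dz -0.0065 | 0.2->0.3 dx 0.0044 dz -0.0060 | 0.3->0.4 dx 0.0050 dz -0.0056 | 0.4->0.5 dx 0.0056 dz -0.0050 | 0.5->0.6 dx 0.0060 dz -0.0045 | 0.6->0.7 dx 0.0064 dz -0.0038 | 0.7->0.8 dx 0.0068 dz -0.0032 | 0.8->0.9 dx 0.0071 dz -0.0025 | 0.9->1.0 dx 0.0073 dz -0.0018 | 1.0->1.1 dx 0.0074 dz -0.0010 | 1.1->1.2 dx 0.0075 dz -0.0003 | 1.2->1.3 dx 0.0075 dz 0.0005 | 1.3->1.4 dx 0.0074 dz 0.0012 | 1.4->1.5 dx 0.0072 dz 0.0019 | 1.5->1.6 dx 0.0070 dz 0.0027 | 1.6->1.7 dx 0.0067 dz 0.0033 | 1.7->1.8 dx 0.0063 dz 0.0040 | 1.8->1.9 dx 0.0059 dz 0.0046 | 1.9->2.0 dx 0.0054 dz 0.0052 | 2.0->2.1 dx 0.0049 dz 0.0057 | 2.1->2.2 dx 0.0043 dz 0.0062 | 2.2->2.3 dx 0.0036 dz 0.0066 | 2.3->2.4 dx 0.0030 dz 0.0069 |
```

Held (18.7 mm opening on the 20 mm sleeve). Carry along the arc, two rows per 0.1 rad.

{"api": "drive_tool", "payload": {"steps": [0.0032, 0, -0.0068, 0, 0, 0, 1, 0.0032, 0, -0.0068, 0, 0, 0, 1, 0.0038, 0, -0.0065, 0, 0, 0, 1, 0.0038, 0, -0.0065, 0, 0, 0, 1]}}

```text
clock: 17.3
eef_pos: [0.473, -0.2316, 0.3077]
tool_rot: [0.66, 0.751, 0.001, 0.001]
ft_force: [4.8, 2.0, -10.3]
grip_width: 0.0184
```

```bash
cat > an.py <<'E'
from h import *
o=bot.get_obs();O=np.array([.609,-.0867]);y=.13
X=np.array([np.cos(y),np.sin(y)]);Y=np.array([-np.sin(y),np.cos(y)])
M=R.from_quat(o['tool_rot']).as_matrix();g=o['eef_pos']+.054*M[:,2]
dx=(g[:2]-O)@X;dy=(g[:2]-O)@Y;dz=g[2]-.17
print('%.2f a %.3f r %.4f x %.4f F %s g %.4f'%(o['clock'],np.arctan2(dy,dz)+1.187,np.hypot(dy,dz),dx,o['ft_force'].round(1),o['grip_width']),'j',o['joint_pos'].round(2))
E
python3 an.py
```

```text
17.30 a 0.202 r 0.1513 x -0.1534 F [  4.8   2.  -10.3] g 0.0184 j [-0.46  0.29  0.08  1.36  0.   -0.59]
```

Model matches well; continue.

{"api": "drive_tool", "payload": {"steps": [0.0044, 0, -0.006, 0, 0, 0, 1, 0.0044, 0, -0.006, 0, 0, 0, 1, 0.005, 0, -0.0056, 0, 0, 0, 1, 0.005, 0, -0.0056, 0, 0, 0, 1, 0.0056, 0, -0.005, 0, 0, 0, 1, 0.0056, 0, -0.005, 0, 0, 0, 1, 0.006, 0, -0.0045, 0, 0, 0, 1, 0.006, 0, -0.0045, 0, 0, 0, 1]}}

```text
clock: 17.97
eef_pos: [0.4677, -0.1903, 0.3502]
tool_rot: [0.66, 0.751, 0.001, 0.002]
ft_force: [5.9, -0.3, -9.9]
grip_width: 0.0181
```

```bash
python3 an.py
```

```text
17.97 a 0.597 r 0.1519 x -0.1533 F [ 5.9 -0.3 -9.9] g 0.0181 j [-0.39  0.23  0.11  1.45  0.   -0.52]
```

{"api": "drive_tool", "payload": {"steps": [0.0064, 0, -0.0038, 0, 0, 0, 1, 0.0064, 0, -0.0038, 0, 0, 0, 1, 0.0068, 0, -0.0032, 0, 0, 0, 1, 0.0068, 0, -0.0032, 0, 0, 0, 1, 0.0071, 0, -0.0025, 0, 0, 0, 1, 0.0071, 0, -0.0025, 0, 0, 0, 1, 0.0073, 0, -0.0018, 0, 0, 0, 1, 0.0073, 0, -0.0018, 0, 0, 0, 1]}}

```text
clock: 18.63
eef_pos: [0.4607, -0.1362, 0.3732]
tool_rot: [0.66, 0.751, 0.0, 0.003]
ft_force: [6.5, -2.2, -8.1]
grip_width: 0.018
```

```bash
python3 an.py
```

```text
18.63 a 0.988 r 0.1522 x -0.1532 F [ 6.5 -2.2 -8.1] g 0.0180 j [-0.29  0.18  0.1   1.49 -0.   -0.42]
```

{"api": "drive_tool", "payload": {"steps": [0.0074, 0, -0.001, 0, 0, 0, 1, 0.0074, 0, -0.001, 0, 0, 0, 1, 0.0075, 0, -0.0003, 0, 0, 0, 1, 0.0075, 0, -0.0003, 0, 0, 0, 1, 0.0075, 0, 0.0005, 0, 0, 0, 1, 0.0075, 0, 0.0005, 0, 0, 0, 1, 0.0074, 0, 0.0012, 0, 0, 0, 1, 0.0074, 0, 0.0012, 0, 0, 0, 1]}}

```text
clock: 19.3
eef_pos: [0.4531, -0.0772, 0.3732]
tool_rot: [0.66, 0.751, 0.001, 0.004]
ft_force: [5.4, -3.3, -3.6]
grip_width: 0.0184
```

```bash
python3 an.py
```

```text
19.30 a 1.382 r 0.1521 x -0.1530 F [ 5.4 -3.3 -3.6] g 0.0184 j [-0.17  0.13  0.05  1.48 -0.   -0.3 ]
```

{"api": "drive_tool", "payload": {"steps": [0.0072, 0, 0.0019, 0, 0, 0, 1, 0.0072, 0, 0.0019, 0, 0, 0, 1, 0.007, 0, 0.0027, 0, 0, 0, 1, 0.007, 0, 0.0027, 0, 0, 0, 1]}}

```text
clock: 19.63
eef_pos: [0.4493, -0.0477, 0.3637]
tool_rot: [0.66, 0.751, 0.002, 0.003]
ft_force: [5.5, 1.2, 3.1]
grip_width: 0.0183
```

```bash
python3 an.py
```

```text
19.63 a 1.588 r 0.1518 x -0.1529 F [5.5 1.2 3.1] g 0.0183 j [-0.11  0.12  0.01  1.46  0.   -0.24]
```

{"api": "drive_tool", "payload": {"steps": [0.0034, 0, 0.0016, 0, 0, 0, 1, 0.0034, 0, 0.0016, 0, 0, 0, 1, 0.0034, 0, 0.0017, 0, 0, 0, 1, 0.0033, 0, 0.0017, 0, 0, 0, 1, 0.0032, 0, 0.002, 0, 0, 0, 1, 0.0032, 0, 0.002, 0, 0, 0, 1, 0.0031, 0, 0.002, 0, 0, 0, 1, 0.0031, 0, 0.002, 0, 0, 0, 1]}}

```text
clock: 20.3
eef_pos: [0.446, -0.0209, 0.3484]
tool_rot: [0.66, 0.752, 0.003, 0.001]
ft_force: [5.3, 4.6, 1.4]
grip_width: 0.0182
```

```bash
python3 an.py
```

```text
20.30 a 1.795 r 0.1515 x -0.1528 F [5.3 4.6 1.4] g 0.0182 j [-0.05  0.11 -0.03  1.42  0.   -0.18]
```

{"api": "drive_tool", "payload": {"steps": [0.003, 0, 0.0023, 0, 0, 0, 1, 0.003, 0, 0.0023, 0, 0, 0, 1, 0.003, 0, 0.0023, 0, 0, 0, 1, 0.0029, 0, 0.0023, 0, 0, 0, 1, 0.0027, 0, 0.0026, 0, 0, 0, 1, 0.0027, 0, 0.0026, 0, 0, 0, 1, 0.0027, 0, 0.0026, 0, 0, 0, 1, 0.0027, 0, 0.0026, 0, 0, 0, 1]}}

```text
clock: 20.97
eef_pos: [0.4431, 0.0018, 0.3284]
tool_rot: [0.659, 0.752, 0.003, 0.001]
ft_force: [4.9, 5.6, -0.3]
grip_width: 0.0181
```

```bash
python3 an.py
```

```text
20.97 a 1.996 r 0.1512 x -0.1527 F [ 4.9  5.6 -0.3] g 0.0181 j [ 0.    0.11 -0.09  1.37  0.   -0.13]
```

{"api": "drive_tool", "payload": {"steps": [0.0025, 0, 0.0028, 0, 0, 0, 1, 0.0025, 0, 0.0028, 0, 0, 0, 1, 0.0024, 0, 0.0029, 0, 0, 0, 1, 0.0024, 0, 0.0029, 0, 0, 0, 1, 0.0022, 0, 0.0031, 0, 0, 0, 1, 0.0022, 0, 0.0031, 0, 0, 0, 1, 0.0021, 0, 0.0031, 0, 0, 0, 1, 0.0021, 0, 0.0031, 0, 0, 0, 1]}}

```text
clock: 21.63
eef_pos: [0.4408, 0.0201, 0.3043]
tool_rot: [0.659, 0.752, 0.003, 0.001]
ft_force: [6.7, 6.0, -1.3]
grip_width: 0.0177
```

```bash
python3 an.py
```

```text
21.63 a 2.197 r 0.1509 x -0.1527 F [ 6.7  6.  -1.3] g 0.0177 j [ 0.04  0.12 -0.14  1.3   0.   -0.09]
```

{"api": "drive_tool", "payload": {"steps": [0.0018, 0, 0.0033, 0, 0, 0, 1, 0.0018, 0, 0.0033, 0, 0, 0, 1, 0.0018, 0, 0.0033, 0, 0, 0, 1, 0.0018, 0, 0.0033, 0, 0, 0, 1, 0, 0, 0, 0, 0, 0, 1, 0, 0, 0, 0, 0, 0, 1]}}

```text
clock: 22.13
eef_pos: [0.4399, 0.0273, 0.2907]
tool_rot: [0.659, 0.752, 0.003, 0.0]
ft_force: [7.0, 6.5, -4.0]
grip_width: 0.018
```

```bash
python3 an.py; python3 - <<'E'
from h import *
for n in('top','scene'):
    p,d=vision.camera(n);np.save(f'pics/{n}1p.npy',p);np.save(f'pics/{n}1.npy',d)
    c=p[110:230,215:375] if n=='top' else p[130:250,215:345]
    cv2.imwrite(f'pics/{n}1c.png',cv2.resize(c[:,:,::-1],None,fx=4.5,fy=4.5,interpolation=2))
E
```

```text
22.13 a 2.299 r 0.1507 x -0.1527 F [ 7.   6.5 -4. ] g 0.0180 j [ 0.06  0.13 -0.17  1.27  0.   -0.07]
```

View pics/top1c.png

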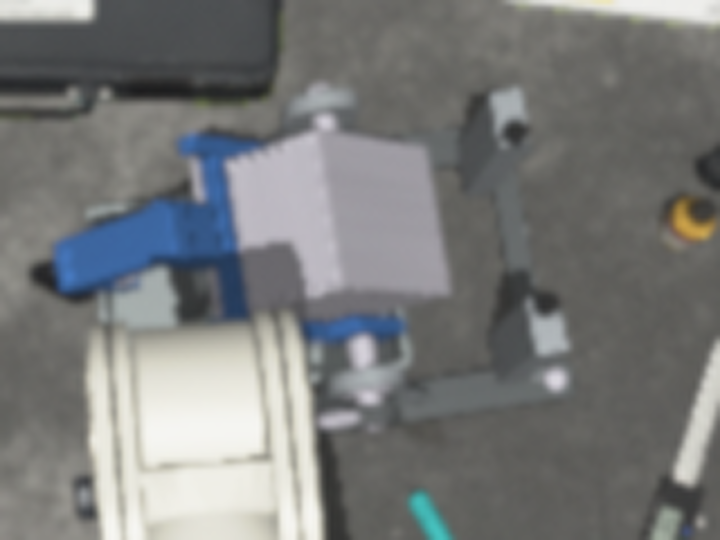

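View pics/scene1c.png

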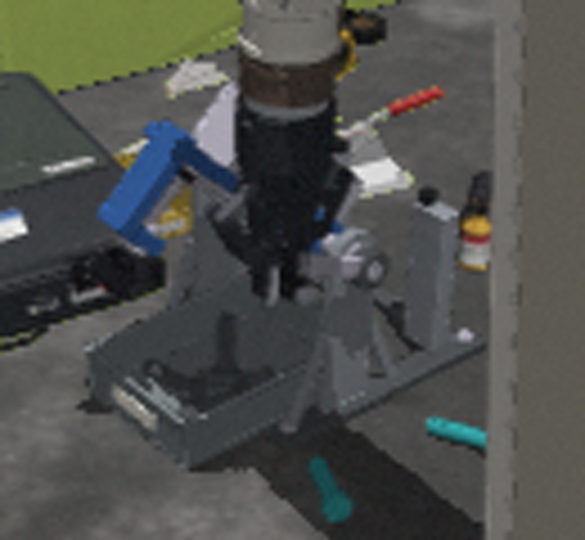

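{"api": "drive_tool", "payload": {"steps": [0.0016, 0, 0.0034, 0, 0, 0, 1, 0.0015, 0, 0.0034, 0, 0, 0, 1, 0.001, 0, 0.003, 0, 0, 0, 1, 0, 0, 0, 0, 0, 0, 1, 0, 0, 0, 0, 0, 0, 1]}}

```text
clock: 22.65
eef_pos: [0.4393, 0.0315, 0.2809]
tool_rot: [0.659, 0.752, 0.003, 0.0]
ft_force: [5.3, 6.1, -4.0]
grip_width: 0.0182
```

```bash
python3 an.py; python3 wl.py w10; python3 - <<'E'
from h import *
for n in('scene',):
    p,d=vision.camera(n);np.save(f'pics/{n}2p.npy',p)
    c=p[180:240,230:290];cv2.imwrite(f'pics/{n}2c.png',cv2.resize(c[:,:,::-1],None,fx=9,fy=9,interpolation=2))
E
```

```text
22.65 a 2.370 r 0.1505 x -0.1527 F [ 5.3  6.1 -4. ] g 0.0182 j [ 0.07  0.13 -0.19  1.24  0.   -0.06]
22.65 [0.4393 0.0315 0.2809] [ 0.0696  0.1326 -0.1899  1.2439  0.0037 -0.0614] [0.6593 0.7519 0.0029 0.0002] [ 1.4325 -1.2424 -0.1196] [ 5.3466  6.1234 -3.9623]
cam [0.3601 0.0204 0.3501]
```

View pics/w10.png

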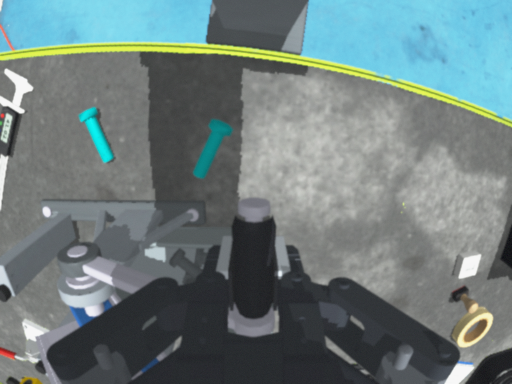

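View pics/scene2c.png

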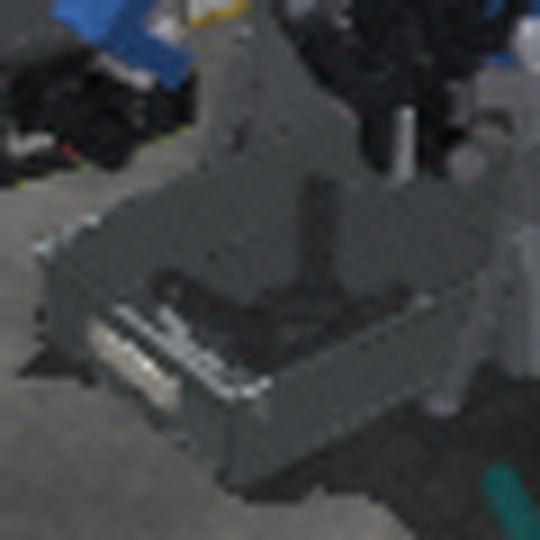

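{"api": "drive_tool", "payload": {"steps": [-0.0015, 0, -0.0034, 0, 0, 0, 1, -0.0016, 0, -0.0034, 0, 0, 0, 1, -0.0018, 0, -0.0033, 0, 0, 0, 1, -0.0018, 0, -0.0033, 0, 0, 0, 1, -0.0018, 0, -0.0033, 0, 0, 0, 1, -0.0021, 0, -0.0032, 0, 0, 0, 1, -0.0021, 0, -0.0031, 0, 0, 0, 1, -0.0022, 0, -0.0031, 0, 0, 0, 1]}}

```text
clock: 23.42
eef_pos: [0.4411, 0.0175, 0.3078]
tool_rot: [0.659, 0.752, 0.004, -0.001]
ft_force: [5.4, 10.3, 0.2]
grip_width: 0.0181
```

{"api": "drive_tool", "payload": {"steps": [-0.0022, 0, -0.003, 0, 0, 0, 1, -0.0024, 0, -0.0029, 0, 0, 0, 1, -0.0024, 0, -0.0029, 0, 0, 0, 1, -0.0025, 0, -0.0028, 0, 0, 0, 1, -0.0025, 0, -0.0028, 0, 0, 0, 1, -0.0027, 0, -0.0026, 0, 0, 0, 1]}}

```text
clock: 23.92
eef_pos: [0.4428, 0.0037, 0.3255]
tool_rot: [0.659, 0.752, 0.005, -0.001]
ft_force: [3.5, 12.8, 5.4]
grip_width: 0.0179
```

```bash
python3 an.py;  python3 - <<'E'
from h import *
for n in('scene',):
    p,d=vision.camera(n);np.save(f'pics/{n}3p.npy',p)
    c=p[160:240,225:325];cv2.imwrite(f'pics/{n}3c.png',cv2.resize(c[:,:,::-1],None,fx=7,fy=7,interpolation=2))
E
```

```text
23.92 a 2.020 r 0.1509 x -0.1527 F [ 3.5 12.8  5.4] g 0.0179 j [ 0.    0.11 -0.09  1.36  0.01 -0.13]
```

View pics/scene3c.png

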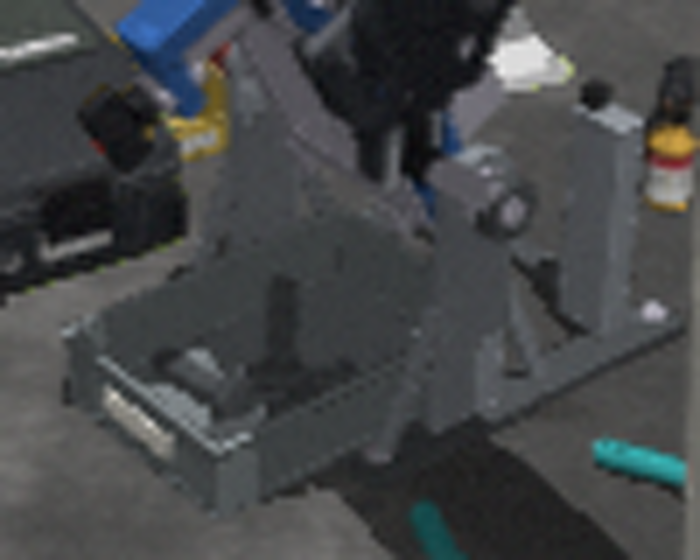

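{"api": "drive_tool", "payload": {"steps": [-0.0054, 0, -0.0051, 0, 0, 0, 1, -0.0055, 0, -0.005, 0, 0, 0, 1, -0.0059, 0, -0.0046, 0, 0, 0, 1, -0.0059, 0, -0.0046, 0, 0, 0, 1, -0.0063, 0, -0.004, 0, 0, 0, 1, -0.0063, 0, -0.004, 0, 0, 0, 1, -0.0067, 0, -0.0033, 0, 0, 0, 1, -0.0067, 0, -0.0033, 0, 0, 0, 1]}}

```text
clock: 24.63
eef_pos: [0.4489, -0.045, 0.3619]
tool_rot: [0.659, 0.752, 0.006, 0.001]
ft_force: [0.6, 9.7, 16.0]
grip_width: 0.0184
```

```bash
python3 an.py
```

```text
24.63 a 1.612 r 0.1513 x -0.1528 F [ 0.6  9.7 16. ] g 0.0184 j [-0.1   0.12  0.01  1.45  0.01 -0.24]
```

{"api": "drive_tool", "payload": {"steps": [-0.007, 0, -0.0027, 0, 0, 0, 1, -0.007, 0, -0.0027, 0, 0, 0, 1, -0.0072, 0, -0.0019, 0, 0, 0, 1, -0.0072, 0, -0.0019, 0, 0, 0, 1, -0.0074, 0, -0.0012, 0, 0, 0, 1, -0.0074, 0, -0.0012, 0, 0, 0, 1, -0.0075, 0, -0.0005, 0, 0, 0, 1, -0.0075, 0, -0.0005, 0, 0, 0, 1]}}

```text
clock: 25.3
eef_pos: [0.4566, -0.1058, 0.3756]
tool_rot: [0.66, 0.751, 0.003, 0.005]
ft_force: [0.1, 0.4, 16.6]
grip_width: 0.0186
```

```bash
python3 an.py
```

```text
25.30 a 1.191 r 0.1516 x -0.1530 F [ 0.1  0.4 16.6] g 0.0186 j [-0.23  0.15  0.08  1.49  0.   -0.36]
```

{"api": "drive_tool", "payload": {"steps": [-0.0075, 0, 0.0003, 0, 0, 0, 1, -0.0075, 0, 0.0003, 0, 0, 0, 1, -0.0074, 0, 0.001, 0, 0, 0, 1, -0.0074, 0, 0.001, 0, 0, 0, 1, -0.0073, 0, 0.0018, 0, 0, 0, 1, -0.0073, 0, 0.0018, 0, 0, 0, 1, -0.0071, 0, 0.0025, 0, 0, 0, 1, -0.0071, 0, 0.0025, 0, 0, 0, 1]}}

```text
clock: 25.97
eef_pos: [0.4644, -0.1661, 0.3631]
tool_rot: [0.661, 0.751, 0.0, 0.006]
ft_force: [2.2, -6.6, 8.7]
grip_width: 0.018
```

```bash
python3 an.py
```

```text
25.97 a 0.777 r 0.1516 x -0.1532 F [ 2.2 -6.6  8.7] g 0.0180 j [-0.34  0.2   0.11  1.47 -0.   -0.47]
```

{"api": "drive_tool", "payload": {"steps": [-0.0068, 0, 0.0032, 0, 0, 0, 1, -0.0066, 0, 0.0036, 0, 0, 0, 1, -0.0064, 0, 0.0038, 0, 0, 0, 1, -0.0062, 0, 0.0042, 0, 0, 0, 1, -0.006, 0, 0.0045, 0, 0, 0, 1, -0.0058, 0, 0.0048, 0, 0, 0, 1, -0.0056, 0, 0.005, 0, 0, 0, 1, -0.0053, 0, 0.0053, 0, 0, 0, 1]}}

```text
clock: 26.63
eef_pos: [0.4709, -0.2155, 0.3273]
tool_rot: [0.661, 0.75, -0.001, 0.006]
ft_force: [3.4, -10.1, 3.7]
grip_width: 0.0181
```

```bash
python3 an.py
```

```text
26.63 a 0.369 r 0.1512 x -0.1534 F [  3.4 -10.1   3.7] g 0.0181 j [-0.43  0.26  0.09  1.39 -0.01 -0.55]
```

{"api": "drive_tool", "payload": {"steps": [-0.0025, 0, 0.0028, 0, 0, 0, 1, -0.0024, 0, 0.0028, 0, 0, 0, 1, -0.0023, 0, 0.0029, 0, 0, 0, 1, -0.0023, 0, 0.003, 0, 0, 0, 1, -0.0022, 0, 0.003, 0, 0, 0, 1, -0.0021, 0, 0.0031, 0, 0, 0, 1, -0.002, 0, 0.0032, 0, 0, 0, 1, -0.002, 0, 0.0032, 0, 0, 0, 1]}}

```text
clock: 27.3
eef_pos: [0.4732, -0.2335, 0.3029]
tool_rot: [0.661, 0.75, -0.002, 0.006]
ft_force: [3.6, -12.4, 1.4]
grip_width: 0.0179
```

```bash
python3 an.py
```

```text
27.30 a 0.167 r 0.1508 x -0.1534 F [  3.6 -12.4   1.4] g 0.0179 j [-0.46  0.29  0.07  1.34 -0.01 -0.58]
```

{"api": "drive_tool", "payload": {"steps": [-0.0012, 0, 0.0021, 0, 0, 0, 1, -0.0012, 0, 0.0021, 0, 0, 0, 1, -0.0012, 0, 0.0022, 0, 0, 0, 1, -0.0011, 0, 0.0022, 0, 0, 0, 1, -0.0011, 0, 0.0022, 0, 0, 0, 1, -0.0011, 0, 0.0022, 0, 0, 0, 1, -0.001, 0, 0.0022, 0, 0, 0, 1]}}

```text
clock: 27.88
eef_pos: [0.4743, -0.2414, 0.2874]
tool_rot: [0.661, 0.75, -0.002, 0.005]
ft_force: [4.3, -12.4, 0.1]
grip_width: 0.018
```

```bash
python3 an.py
```

```text
27.88 a 0.051 r 0.1506 x -0.1534 F [  4.3 -12.4   0.1] g 0.0180 j [-0.47  0.31  0.05  1.31 -0.01 -0.59]
```

{"api": "drive_tool", "payload": {"steps": [-0.0006, 0, 0.0013, 0, 0, 0, 1, -0.0006, 0, 0.0013, 0, 0, 0, 1, -0.0005, 0, 0.0012, 0, 0, 0, 1]}}

```text
clock: 28.13
eef_pos: [0.4745, -0.2431, 0.2835]
tool_rot: [0.661, 0.75, -0.002, 0.005]
ft_force: [4.3, -12.4, -0.2]
grip_width: 0.0179
```

```bash
python3 an.py
```

```text
28.13 a 0.023 r 0.1505 x -0.1534 F [  4.3 -12.4  -0.2] g 0.0179 j [-0.47  0.31  0.04  1.3  -0.01 -0.6 ]
```

{"api": "drive_tool", "payload": {"steps": [-0.0004, 0, 0.0008, 0, 0, 0, 1, -0.0004, 0, 0.0008, 0, 0, 0, 1]}}

```text
clock: 28.3
eef_pos: [0.4746, -0.2437, 0.2821]
tool_rot: [0.661, 0.75, -0.002, 0.005]
ft_force: [1.4, -9.7, 7.0]
grip_width: 0.0182
```

{"api": "drive_tool", "payload": {"steps": [-0.0004, 0, 0.0008, 0, 0, 0, 1, -0.0004, 0, 0.0008, 0, 0, 0, 1]}}

```text
clock: 28.47
eef_pos: [0.4746, -0.2439, 0.2819]
tool_rot: [0.661, 0.751, -0.001, 0.005]
ft_force: [-0.4, -7.7, 12.9]
grip_width: 0.0183
```

{"api": "drive_tool", "payload": {"steps": [-0.0004, 0, 0.0008, 0, 0, 0, 1, 0, 0, 0, 0, 0, 0, 1]}}

```text
clock: 28.63
eef_pos: [0.4745, -0.2439, 0.2819]
tool_rot: [0.661, 0.751, -0.001, 0.005]
ft_force: [0.1, -7.4, 11.4]
grip_width: 0.0181
```

```bash
python3 an.py
```

```text
28.63 a 0.011 r 0.1505 x -0.1534 F [ 0.1 -7.4 11.4] g 0.0181 j [-0.47  0.31  0.04  1.29 -0.   -0.6 ]
```

{"api": "drive_tool", "payload": {"steps": [0, 0, 0, 0, 0, 0, 0.5, 0, 0, 0, 0, 0, 0, 0, 0, 0, 0, 0, 0, 0, -0.5, 0, 0, 0, 0, 0, 0, -0.5, 0, 0, -0.02, 0, 0, 0, -0.5, 0, 0, -0.035, 0, 0, 0, -0.5, 0, 0, -0.035, 0, 0, 0, -0.5, 0, 0, -0.03, 0, 0, 0, -0.5]}}

```text
clock: 29.3
eef_pos: [0.473, -0.2408, 0.3997]
tool_rot: [0.66, 0.751, 0.0, 0.0]
ft_force: [0.5, -0.1, 0.3]
grip_width: 0.064
```

{"api": "drive_tool", "payload": {"steps": [-0.035, -0.01, 0, 0, 0, 0, -0.5, -0.035, -0.02, 0, 0, 0, 0, -0.5, -0.035, -0.02, 0, 0, 0, 0, -0.5, -0.035, -0.02, 0, 0, 0, 0, -0.5, -0.035, -0.02, 0, 0, 0, 0, -0.5, 0, 0, 0, 0, 0, 0, -0.5]}}

```text
clock: 29.8
eef_pos: [0.4035, -0.4318, 0.3963]
tool_rot: [0.663, 0.749, -0.001, -0.0]
ft_force: [0.0, -0.0, -0.7]
grip_width: 0.0637
```

```bash
python3 st.py; python3 - <<'E'
from h import *
for n in('top','scene'):
    p,d=vision.camera(n);np.save(f'pics/{n}4p.npy',p);np.save(f'pics/{n}4.npy',d)
    c=p[110:230,215:375] if n=='top' else p[130:250,215:345]
    cv2.imwrite(f'pics/{n}4c.png',cv2.resize(c[:,:,::-1],None,fx=4.8,fy=4.8,interpolation=2))
E
```

```text
29.8 [ 0.403 -0.432  0.396] j [-0.819  0.421  0.496  1.647 -0.001 -0.941] psi 96.98 deg tz [-0.001 -0.001 -1.   ] F [ 0.041 -0.021 -0.667] T [ 0.041  0.013 -0.002] 0.06366168993561797
```

View pics/top4c.png

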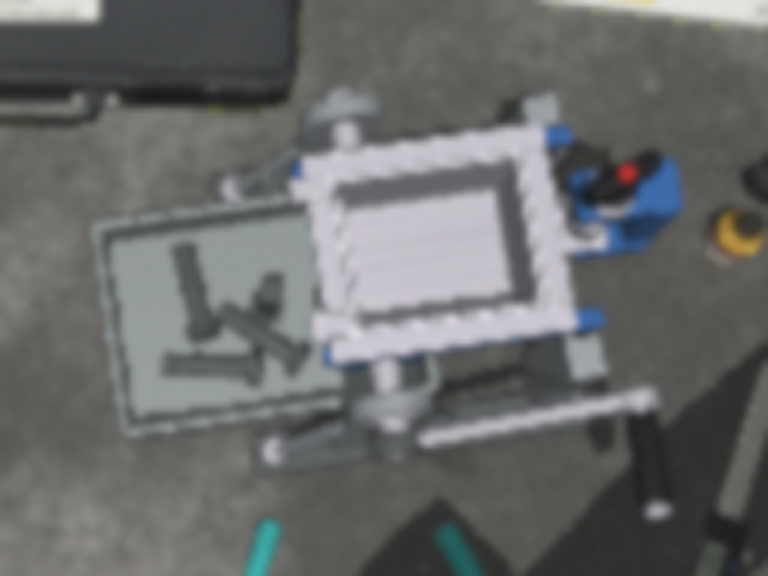

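View pics/scene4c.png

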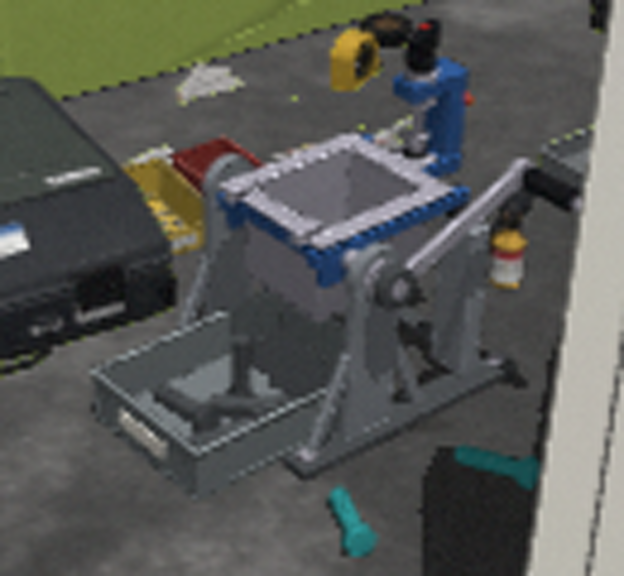

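```bash
python3 - <<'E'
from h import *
np.set_printoptions(precision=4,suppress=True)
for k in('0','4'):
    p=np.load(f'pics/top{k}p.npy');P=pts('top',np.load(f'pics/top{k}.npy'))
    Q=P.reshape(-1,3);m=(abs(Q[:,0]-.615)<.1)&(abs(Q[:,1]+.12)<.12)&(abs(Q[:,2]-.193)<.012)
    q=Q[m];A=np.c_[q[:,:2]-q[:,:2].mean(0),np.ones(len(q))];c=np.linalg.lstsq(A,q[:,2],rcond=None)[0];print(len(q),c,q.min(0),q.max(0))
    for n,(u,v) in dict(stamp=(130,174),bottle=(369,157)).items(): print(n,P[v-2:v+3,u-2:u+3].reshape(-1,3).max(0))
P=pts('top',np.load('pics/top4.npy'))
for u,v in((270.,285.),(190,290),(260,325),(205,362)):
    a,b=int(215+u/4.8),int(110+v/4.8);w=P[b-2:b+3,a-2:a+3].reshape(-1,3);print(w[w[:,2].argmax()])
E
```

```text
1412 [-0.0026  0.0137  0.1928] [ 0.5153 -0.2396  0.181 ] [ 0.71   -0.0388  0.2047]
stamp [0.6168 0.4316 0.0654]
bottle [ 0.6579 -0.3511  0.0812]
1421 [-0.0064  0.0112  0.1929] [ 0.5153 -0.2399  0.181 ] [ 0.7106 -0.0386  0.205 ]
stamp [0.6169 0.4307 0.065 ]
bottle [ 0.6574 -0.3507  0.0777]
[ 0.6124 -0.0263  0.0767]
[0.6194 0.0179 0.028 ]
[ 0.6005 -0.028   0.0334]
[0.3406 0.0491 1.4656]
```

```bash
python3 -c "
from workcell import job_done
print(job_done())"
```

```text
the job is handed in; nothing more can be done
None
```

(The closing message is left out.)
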